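# Lay a brittle plaster casting on its back

## Robot

A 6-joint arm with a two-finger parallel gripper is mounted at the origin on a cart in front of the work surface, level with it; the furniture and walls round the work are solid. World frame = base frame: x ahead of the robot, y to its left, z up, the work surface at z = 0. Lengths are in mm, angles in rad, forces in N, time in s.
With the tool pointing down it reaches from about 275 to 1000 mm from the base axis. Payload 8.4 kg.
Tool frame: the origin (TCP) lies at the very end of the fingers, on their centre line; the grasp point (between the pads) lies 19 mm behind it; z points along the fingers, y is the line along which they close (so a half turn about z gives the same grasp; the last joint's range is limited). The gripper opens to 85 mm and grips with 20 to 120 N. Pads are 22 mm wide; open, the fingers measure 114 mm over their backs; the gripper's body (76 mm by 85 mm) begins 54 mm behind the grasp point. The pads swing forward as they close: fully open they stand 13 mm farther back than shut.
Start: joints at [1.19, 0.353, 1.633, -0, 1.155, -0.002], TCP at [231.127, 580.696, 196.181] pointing down, gripper open.
Joint ranges: [-2.63, 2.63], [-0.92, 2.1], [0.06, 2.66], [-1.3, 4.44], [0, 2.69], [-3.02, 3.02]. Speed limits (rad/s): [2.22, 2.22, 2.79, 3.14, 3.14, 3.14].

## Interface

Orientations are given as [roll, pitch, yaw] about the fixed x, y, z axes, in that order (R = Rz(yaw) Ry(pitch) Rx(roll)).
In Python, from rig import sensors, grab_frame, camera_params, order gives the robot as it stands. The module is installed in compiled form; this text tells all that it offers.
- The arm moves only by the tool move_arm, never from a script. Its argument "motion" is a list of rows, each a list of 7 numbers: the turn, a rotation vector about the tool's x, y, z in rad, then the shift along the tool's x, y, z in m, then the finger opening in m, from 0 to 0.0854. A call has 1 to 8 rows; each row is the pose to reach, as a shift and turn from the pose commanded when the call began, along the tool's axes at that moment; what a row does not reach only later rows make up. A row lasts 1/8 s, in which the tool goes at most 62.5 mm and 10.7 degrees, less where a joint would pass 70% of its speed; a pose out of reach is approached as far as the arm can. A call with a gripper value outside its range is refused whole. The fingers move at their own pace and stop on an object; "grip_force" is the grip in N (left out, the last holds). Time passes only in rows, so rows that repeat a pose let the fingers close. It gives the time, the measured TCP pose, the force, the opening and the grip force at its end, in the units of the state.
- sensors.sense(): the state, without advancing time (a new reading comes with each control period).
- grab_frame(name): name is "side" or "top" or "wrist"; returns (picture, depth): 384x512x3 uint8, red, green, blue; 384x512 float32, mm along the optical axis (not along the pixel's ray), 0 where there is no reading.
- camera_params(name): a dict with "camera_matrix" (3x3 intrinsics, pixels), "world_from_camera" (4x4, takes a point from camera to world coordinates). Camera axes: x right, y down, z forward; pixel columns grow to the right and rows downward; lengths in mm; the calibration is good to about 2 mm. A picture is of the moment at which its call begins: read the wrist's pose just before it. camera_params takes no time and is no camera call; for the wrist camera it gives the pose at the moment of the call.
- order.sign_off(): hands the job in; it is judged then, once.
The state is a dict: "clock": time; "qpos": joint angles; "qvel": joint speeds; "joint_efforts": joint torques, N m; "eef_pos": TCP position; "tcp_rot": TCP orientation; "contact_force": force on the tool from outside, world axes, zero at the start; "wrist_torque": the same for the moment, N m; "opening": opening from 0.0 (shut) to 1.0 (fully open); "grasp_force": force on a finger pad.
Only numpy, scipy, OpenCV 4.12 (cv2) and the standard library are available. Lean on these libraries where they do the work, as an engineer would, in place of code of your own. Each camera call takes 0.05 s, during which the arm holds its last target. There are 200 camera calls.

## Task

Push the tall plaster casting along the table, keeping it upright, until its foot is flush against the front lip of the aluminium tipping stand. Then push it over slowly near its top so that it tips backwards over the lip and goes down with the damped hinged plate until it lies on its back on the level plate, its hollow foot towards the robot. The fresh plaster is brittle: never press on it with more than 15 N, do not let it drop or topple, and leave the short casting and the cement bottle where they stand.

Things in the scene. Friction and masses are not known exactly. Their poses are not given: they have to be found in the camera images.
- casting: tall off-white plaster casting, loose upright block 50 mm deep (x), 70 wide (y), 110 tall (z), about 0.32 kg (varies). Origin: centre of the underside. Front (-x) towards the robot: flat foot band 16 mm tall, flat cap band 22 mm tall at the top, 14 mm side strips flush with them, a 4 mm deep panel between. Back (+x) plain and flat; foot hollow. To finish +x down, +z along the stand's +x
- casting_heel (a point): middle of the bottom edge of the tall casting's back face, 25 mm along its +x from its origin; this edge goes against the lip. It starts 40 to 80 mm in front of the lip, up to about 20 mm off the stand's middle and turned up to 0.2 rad
- stand: the aluminium tipping stand fixed to the table, 112 mm deep and 150 mm wide, no part but the plate higher than 20 mm. Origin: on the table at the middle of the near face of its lip, an 8 mm tall, 150 mm long straight bar along y; +x points from the lip to the back of the stand, away from the robot (yaw up to 0.32 rad either way)
- plate_edge (a point): middle of the plate's free edge, on the face that receives the casting, 103 mm from the hinge axis
- plate (a joint): angle of the hinged plate (134 mm wide, three black rubber strips): 0 = level, face 8 mm above the table; 1.48 = nearly upright. Axis along the stand's y, 3 mm behind the lip's near face, 8 mm up. Starts at 1.25 to 1.45 rad, stays where left; damper 0.8 N m per rad/s plus 0.06 N m friction, so a fast push takes more force. Sinks slowly under the casting's weight
- short_casting: a short plaster casting of the same style, loose, 40 mm deep, 60 mm wide, 70 mm tall, origin at the centre of its underside; stands to one side, to be left alone
- cement_bottle: a loose white glue bottle with a blue pointed cap, 26x38x106 mm, origin at the centre of its underside; stands on the other side, to be left alone
Not all that is in view belongs to the job. Leave any green or purple look-alike of the casting alone.

How it is judged:
By the outcome, as a careful person would: the job done as asked, in the order asked, and still so for the second after the job is handed in, with the robot touching nothing.
It also fails if it takes over 58 s, if anything falls off the work surface, if the arm or the gripper's body presses on something with over 40 N, if the wrist force passes 120 N, or if a joint passes its speed limit or range.

## Working session

There is one attempt and no reset: what is moved stays moved. The work goes in short steps, Python scripts to look and compute and a tool call to move; the robot and the scene stay as the last step left them, time stands still between calls to the robot, and variables do not carry over. Pictures are saved under pics/ and viewed, at most 10 in all, crops included, and the job is handed in when it is done.

Besides the shell and the picture viewer there is one more tool, called as a command line: name --pt "numbers of a row" for each row, then --argument value for the rest. move_arm: Moves the arm, as the interface text tells. Its arguments: {"type":"object","properties":{"motion":{"type":"array","items":{"type":"array","items":{"type":"number"}}},"grip_force":{"type":"number"}},"required":["motion"]}

```bash
mkdir -p pics
cat > h.py <<'E'
import numpy as np,cv2
from rig import sensors,grab_frame,camera_params,order
def cloud(n):
    p=camera_params(n); rgb,d=grab_frame(n)
    K=np.array(p["camera_matrix"]);T=np.array(p["world_from_camera"])
    v,u=np.mgrid[:384,:512]
    P=np.stack([(u-K[0,2])/K[0,0]*d,(v-K[1,2])/K[1,1]*d,d],-1)@T[:3,:3].T+T[:3,3]
    P[d==0]=np.nan
    return rgb,P
E
python3 - <<'E'
from h import *
s=sensors.sense();print(s)
a=[]
for n in("top","side"):
    r,P=cloud(n);np.savez("pics/"+n,r=r,P=P);a.append(r)
    print(n,np.array(camera_params(n)["world_from_camera"]).round(2).tolist())
cv2.imwrite("pics/a.png",cv2.resize(np.vstack(a),(800,1200))[:,:,::-1][:600]);cv2.imwrite("pics/b.png",cv2.resize(a[1],(800,600))[:,:,::-1])
E
```

```text
{'clock': 0.0, 'qpos': array([ 1.18958822e+00,  3.53651239e-01,  1.63414187e+00, -1.63083305e-05,
        1.15519724e+00, -2.38064510e-03]), 'qvel': array([ 0.00119296, -0.00179495,  0.00102877, -0.0017109 ,  0.00196129,
       -0.0005474 ]), 'joint_efforts': array([-1.80356169e-04, -6.05243325e+01, -3.42060399e+01, -1.19553852e-04,
        9.41825216e-03, -7.19348463e-05]), 'eef_pos': array([230.9417154 , 580.19806815, 195.45647524]), 'tcp_rot': array([-3.14019493e+00,  1.15834074e-05,  2.76277179e+00]), 'contact_force': array([-0.53354194,  0.70004881,  0.63335485]), 'wrist_torque': array([ 0.02221738, -0.01297643, -0.03872961]), 'grasp_force': 0.0, 'opening': 1.0013241825685533}
top [[-0.02, -0.99, 0.17, 428.87], [-1.0, 0.01, -0.03, 16.51], [0.03, -0.17, -0.99, 961.34], [0.0, 0.0, 0.0, 1.0]]
side [[-0.99, -0.07, 0.07, 514.68], [-0.1, 0.58, -0.81, 1086.62], [0.02, -0.81, -0.58, 817.26], [0.0, 0.0, 0.0, 1.0]]
```

View pics/a.png

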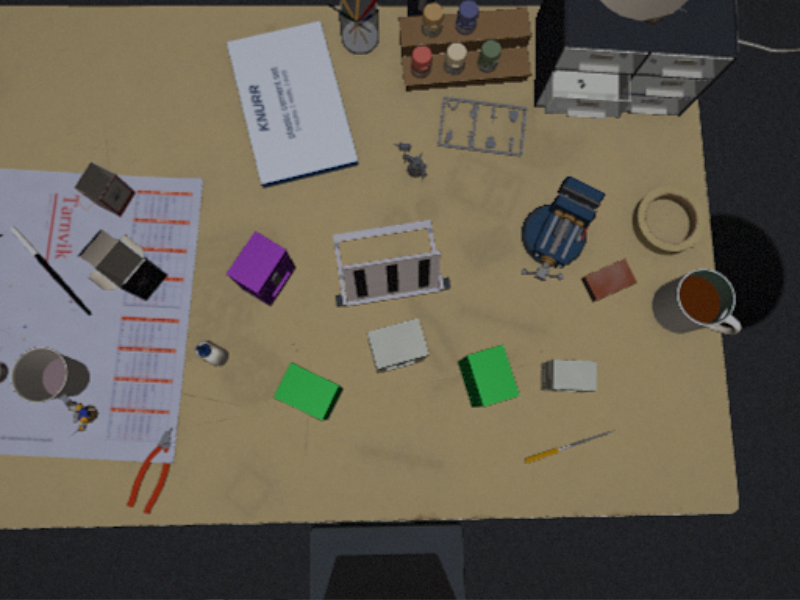

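View pics/b.png

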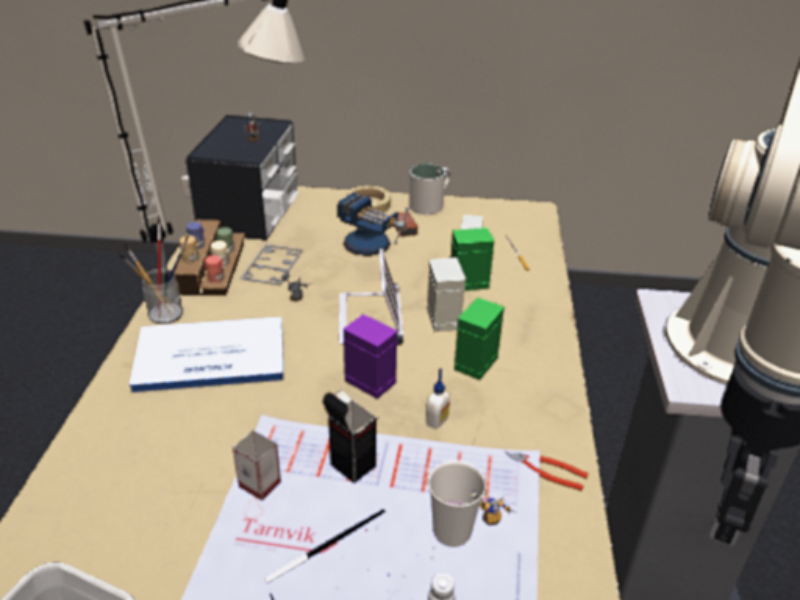

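Top view (800x600). Candidates: off-white block (398,345), short off-white block (570,376), greens (308,391) and (489,376), purple (262,267) and white bottle (212,352). I take the one at (398,345), directly in front of the stand at (388,262). Next I'll measure it and check it in a close crop.

Run:
```python
from h import *
z=np.load("pics/top.npz");r,P=z["r"],z["P"]
c=r[130:270,200:400];cv2.imwrite("pics/c.png",cv2.resize(c,(800,560),interpolation=cv2.INTER_CUBIC)[:,:,::-1])
def obj(name,u0,u1,v0,v1,z0,z1):
    Q=P[v0:v1,u0:u1].reshape(-1,3);m=(Q[:,2]>z0)&(Q[:,2]<z1);Q=Q[m]
    rr=cv2.minAreaRect(Q[:,:2].astype(np.float32))
    print(name,len(Q),"z",np.percentile(Q[:,2],[5,50,95]).round(1),"rect",np.round(rr[0],1),np.round(rr[1],1),round(rr[2],1),'mean',Q.mean(0).round(1), np.round(cv2.boxPoints(rr),0).tolist())
obj("cast",228,282,196,242,100,120)
obj("short",340,390,222,256,60,80)
obj("g1",170,222,228,272,95,125);obj("g2",290,335,215,263,95,125);obj("pur",142,192,145,197,95,125)
obj("bottle",120,150,212,240,30,125)
obj("plate>30",210,290,138,200,30,130)
obj("platetop>90",210,290,138,200,90,130)
obj("stand",205,295,135,200,4,25)
```

```text
cast 840 z [107.4 110.2 112.5] rect [519.3 -12.1] [49.9 70. ] 14.5 mean [518.8 -12.  110.1] [[486.0, 16.0], [504.0, -52.0], [552.0, -40.0], [535.0, 28.0]]
short 541 z [67.1 70.4 73. ] rect [ 476.5 -253.1] [59.8 40.1] 86.2 mean [ 476.2 -252.4   70.2] [[454.0, -282.0], [495.0, -284.0], [499.0, -225.0], [458.0, -222.0]]
g1 884 z [107.3 110.1 112.6] rect [459.  107.1] [69.9 49.8] 63.8 mean [458.8 106.7 110. ] [[421.0, 87.0], [466.0, 65.0], [497.0, 127.0], [452.0, 149.0]]
g2 878 z [107.2 110.3 112.8] rect [ 475.5 -135.2] [69.9 50.3] 15.7 mean [ 474.8 -134.2  110. ] [[435.0, -120.0], [449.0, -169.0], [516.0, -150.0], [502.0, -101.0]]
pur 851 z [104.4 109.8 112.3] rect [630.3 173.9] [50.6 70.1] 57.6 mean [628.9 172.8 109.4] [[587.0, 171.0], [646.0, 134.0], [673.0, 176.0], [614.0, 214.0]]
bottle 213 z [37.  52.7 84.5] rect [517.8 249.5] [37.8 25.8] 62.0 mean [515.8 244.8  57.1] [[498.0, 239.0], [520.0, 227.0], [538.0, 260.0], [515.0, 272.0]]
plate>30 1213 z [ 35.   74.6 106.2] rect [619.4  -7.3] [ 31.  133.9] 8.6 mean [619.7  -6.7  73.4] [[594.0, 57.0], [614.0, -76.0], [645.0, -71.0], [625.0, 61.0]]
platetop>90 387 z [ 91.  101.9 107.4] rect [628.8  -5. ] [ 11.7 132.2] 8.6 mean [628.5  -4.6 100.6] [[613.0, 60.0], [633.0, -71.0], [644.0, -69.0], [625.0, 61.0]]
stand 604 z [ 4.2  8.8 22.8] rect [654.9  -9.3] [204.9 153.5] 89.4 mean [627.4  -5.5  11.3] [[577.0, -111.0], [731.0, -113.0], [733.0, 92.0], [579.0, 94.0]]
```

View pics/c.png

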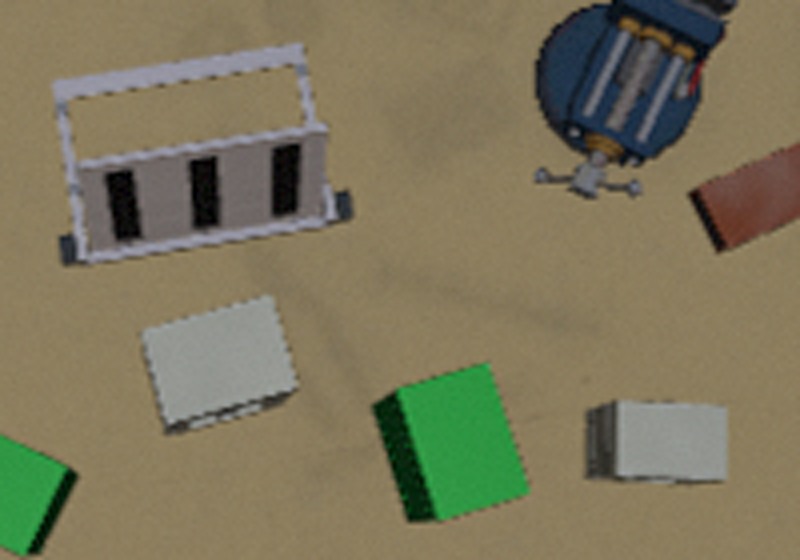

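The crop shows the right block: off-white, top face at (220,360), recessed panel facing the robot. The stand's white lip runs from (85,255) to (335,220). Next: the stand pose.

Run:
```python
from h import *
z=np.load("pics/top.npz");r,P=z["r"].astype(int),z["P"]
Q=P[138:200,205:295].reshape(-1,3);C=r[138:200,205:295].reshape(-1,3)
F=Q[(Q[:,2]>35)&(Q[:,2]<98)&(Q[:,0]<650)]
for _ in range(4):
    c=F.mean(0);n=np.linalg.svd(F-c)[2][2];F=F[abs((F-c)@n)<3]
n=n*np.sign(-n[0]);psi=np.arctan2(-n[1],-n[0]);print("n",n,"yaw",psi,"plate angle",np.arccos(n[2]),np.std((F-c)@n),len(F))
ex=np.array([np.cos(psi),np.sin(psi),0]);ey=np.array([-ex[1],ex[0],0])
# hinge line: plane at z=8
x0=c@ex+(-(8-c[2])*n[2])/(n@ex);print("hinge ex-coord",x0,"-> lip",x0-3)
T=Q[(Q[:,2]>25)&(Q[:,0]<660)];yy=T@ey;print("ey range plate",yy.min(),yy.max())
L=(Q[:,2]>4.5)&(Q[:,2]<13)&(C.min(1)>130)
X=Q[L]@ex;Y=Q[L]@ey
m=abs(X-x0)<15;print("lip px",m.sum(),np.percentile(X[m],[1,5,50,95]),"Y",Y[m].min(),Y[m].max(),Q[L][m][:,2].mean())
h=np.histogram(X,bins=np.arange(x0-20,x0+20,2));print(h)
for b in range(-70,70,20):
    k=m&(abs(Y-Y[m].mean()-b)<10)
    if k.any():print(b,X[k].min())
yaw=np.deg2rad(14.5);ct=np.array([519.3,-12.1,0]);hl=ct+25*np.array([np.cos(yaw),np.sin(yaw),0])
print("casting in ex,ey",ct@ex,ct@ey,"heel",hl@ex,hl@ey,"relyaw",yaw-psi)
```

```text
n [-0.94509049 -0.13940586  0.29558413] yaw 0.1464492539699781 plate angle 1.2707294152512005 0.8635216068672034 896
hinge ex-coord 591.6174152810361 -> lip 588.6174152810361
ey range plate -164.53500855773152 -30.580633380026157
lip px 121 [589.36304857 589.82426676 592.1145303  594.36471247] Y -163.84117296489148 -30.16890340098119 8.108100422697444
(array([ 0,  0,  0,  0,  0,  0,  0,  0,  3, 49, 48, 21,  0,  0,  0,  0,  0,
        0,  0]), array([571.61741528, 573.61741528, 575.61741528, 577.61741528,
       579.61741528, 581.61741528, 583.61741528, 585.61741528,
       587.61741528, 589.61741528, 591.61741528, 593.61741528,
       595.61741528, 597.61741528, 599.61741528, 601.61741528,
       603.61741528, 605.61741528, 607.61741528, 609.61741528]))
-70 589.8019989514936
-50 589.3727727670738
-30 589.8242667641493
-10 589.3485444413773
10 589.3606175181471
30 589.7872891233515
50 589.6982980148016
casting in ex,ey 511.97542416803526 -87.75001451829161 heel 536.8334516452812 -85.08947511048662 relyaw 0.1066234875691997
```

```bash
cat >> h.py <<'E'
from scipy.spatial.transform import Rotation as Ro
PSI=0.148; c,s=np.cos(PSI),np.sin(PSI)
S=np.array([[c,-s,0],[s,c,0],[0,0,1]]); O=S@np.array([588.7,-97.5,0])
def state():
    t=sensors.sense(); R=Ro.from_euler("xyz",t["tcp_rot"]).as_matrix(); p=np.array(t["eef_pos"])
    print("t",round(t["clock"],2),"S-pos",(S.T@(p-O)).round(2),"F(S)",(S.T@t["contact_force"]).round(2),"open",round(t["opening"],3),"q",t["qpos"].round(2))
    return p,R
def toolR(a):  # a: tilt of tool z forward from straight down, in the stand's xz plane
    z=S@[np.sin(a),0,-np.cos(a)]; y=S@[0,1,0]; return np.stack([np.cross(y,z),y,z],1)
def row(goal,a,base=None):
    p,R=base if base else state()
    rv=Ro.from_matrix(R.T@toolR(a)).as_rotvec(); d=R.T@(O+S@np.array(goal,float)-p)/1000
    print("goal",goal,"a",round(a,3),"row",rv.round(4).tolist()+d.round(4).tolist())
E
python3 - <<'E'
from h import *
row([-145,10,240],.785)
E
```

```text
t 0.1 S-pos [-274.73  637.38  195.53] F(S) [ 0.27  0.76 -0.21] open 1.0 q [ 1.19  0.35  1.63  0.    1.16 -0.  ]
goal [-145, 10, 240] a 0.785 row [-0.2078, -0.7667, -0.4987, -0.4275, -0.4772, -0.0439]
```

move_arm --pt "0 0 0 0 0 -0.05 0.04" --pt "-0.2078 -0.7667 -0.4987 -0.4275 -0.4772 -0.0439 0.04" --pt "-0.2078 -0.7667 -0.4987 -0.4275 -0.4772 -0.0439 0.04" --pt "-0.2078 -0.7667 -0.4987 -0.4275 -0.4772 -0.0439 0.04" --pt "-0.2078 -0.7667 -0.4987 -0.4275 -0.4772 -0.0439 0.04" --pt "-0.2078 -0.7667 -0.4987 -0.4275 -0.4772 -0.0439 0.04" --pt "-0.2078 -0.7667 -0.4987 -0.4275 -0.4772 -0.0439 0.04" --pt "-0.2078 -0.7667 -0.4987 -0.4275 -0.4772 -0.0439 0.04"

```text
clock: 1.1
eef_pos: [375.6, 184.0, 240.2]
tcp_rot: [-3.142, 0.78, -2.99]
contact_force: [0.5, 1.1, -0.3]
opening: 0.472
grasp_force: 0.0
```

Run:
```python
from h import *
row([-145,10,240],.785)
```

```text
t 1.1 S-pos [-190.05  224.06  240.24] F(S) [ 0.65  0.99 -0.27] open 0.472 q [ 0.9  -0.36  2.5  -0.98  0.61 -0.1 ]
goal [-145, 10, 240] a 0.785 row [0.0025, -0.0051, 0.0026, -0.0313, -0.2142, 0.0313]
```

move_arm --pt "0 0 0 -0.0313 -0.2142 0.0313 0.04" --pt "0 0 0 -0.0313 -0.2142 0.0313 0.04" --pt "0 0 0 -0.0313 -0.2142 0.0313 0.04" --pt "0 0 0 -0.0313 -0.2142 0.0313 0.04" --pt "0 0 0 -0.0313 -0.2142 0.0313 0.04" --pt "0 0 0 -0.0313 -0.2142 0.0313 0.04"

```text
clock: 1.85
eef_pos: [405.5, 70.9, 218.3]
tcp_rot: [3.114, 0.724, -2.99]
contact_force: [-0.9, 0.8, -0.2]
opening: 0.472
grasp_force: 0.0
```

Run:
```python
from h import *
row([-135,10,40],.785)
```

```text
t 1.85 S-pos [-177.14  107.86  218.31] F(S) [-0.79  0.88 -0.23] open 0.472 q [ 0.13 -0.41  2.54  0.15  0.28 -1.73]
goal [-135, 10, 40] a 0.785 row [0.0307, -0.0613, 0.0021, 0.0868, -0.1025, 0.1585]
```

Run:
```python
from h import *
row([-140,10,190],.65); row([-140,10,50],.65)
```

```text
t 1.85 S-pos [-177.14  107.86  218.31] F(S) [-0.79  0.88 -0.23] open 0.472 q [ 0.13 -0.41  2.54  0.15  0.28 -1.73]
goal [-140, 10, 190] a 0.65 row [0.0305, 0.0737, 0.0041, -0.0088, -0.0992, 0.0428]
t 1.85 S-pos [-177.14  107.86  218.31] F(S) [-0.79  0.88 -0.23] open 0.472 q [ 0.13 -0.41  2.54  0.15  0.28 -1.73]
goal [-140, 10, 50] a 0.65 row [0.0305, 0.0737, 0.0041, 0.0839, -0.1022, 0.1477]
```

move_arm --pt "0.0305 0.0737 0.0041 -0.0088 -0.0992 0.0428 0.04" --pt "0.0305 0.0737 0.0041 -0.0088 -0.0992 0.0428 0.04" --pt "0.0305 0.0737 0.0041 -0.0088 -0.0992 0.0428 0.04" --pt "0.0305 0.0737 0.0041 -0.0088 -0.0992 0.0428 0.04" --pt "0.0305 0.0737 0.0041 0.0839 -0.1022 0.1477 0.04" --pt "0.0305 0.0737 0.0041 0.0839 -0.1022 0.1477 0.04" --pt "0.0305 0.0737 0.0041 0.0839 -0.1022 0.1477 0.04" --pt "0.0305 0.0737 0.0041 0.0839 -0.1022 0.1477 0.04"

```text
clock: 2.85
eef_pos: [457.5, -8.0, 106.3]
tcp_rot: [-3.13, 0.574, -2.996]
contact_force: [0.9, -0.1, -0.7]
opening: 0.469
grasp_force: 0.0
```

Run:
```python
from h import *
row([-128,10,15],.65)
```

```text
t 2.85 S-pos [-137.37   22.11  106.32] F(S) [ 0.84 -0.22 -0.74] open 0.469 q [-0.14  0.04  2.49  1.21  0.15 -3.02]
goal [-128, 10, 15] a 0.65 row [-0.013, -0.076, -0.0011, 0.0417, -0.0111, 0.0819]
```

```bash
cat > k.py <<'E'
from h import *
from scipy.optimize import least_squares
Ry=lambda a:Ro.from_euler("y",a).as_matrix();Rz=lambda a:Ro.from_euler("z",a).as_matrix()
def fk(q,k):
    r0,h,L1,e,L2,d=k
    p=np.array([r0,0,h]);R=Ry(q[1]);p=p+R@[0,0,L1];R=R@Ry(q[2]);p=p+R@[e,0,L2]
    R=R@Rz(q[3])@Ry(q[4]);p=p+R@[0,0,d];B=Rz(q[0]);return B@p,B@R@Rz(q[5])
D=[([1.18958822e+00,3.53651239e-01,1.63414187e+00,0,1.15519724,-2.38e-3],[231.1,580.6,196.0]),
([.9,-.36,2.5,-.98,.61,-.1],[375.6,184.0,240.2]),([.13,-.41,2.54,.15,.28,-1.73],[405.5,70.9,218.3])]
E
python3 - <<'E'
from k import *
t=sensors.sense();D.append((t["qpos"],t["eef_pos"]))
f=lambda k:np.concatenate([(fk(q,k)[0]-p)*(1 if i in(0,3) else .2) for i,(q,p) in enumerate(D)]+[np.array([k[0],k[3],0,0,0,0])*.01])
s=least_squares(f,[0,200,400,0,400,250]);print(s.x.round(1),s.fun.round(1))
R=fk(t["qpos"],s.x)[1];R2=Ro.from_euler("xyz",t["tcp_rot"]).as_matrix();print((R.T@R2).round(3))
R=fk(D[0][0],s.x)[1];R2=Ro.from_euler("xyz",[-3.14,0,2.7628]).as_matrix();print((R.T@R2).round(3))
np.save("k.npy",s.x)
E
```

```text
[ -6.2 290.1 577.6  56.7 497.2 383. ] [ 1.4 -0.5 -0.2  0.3 -0.4  0.5  0.1 -0.4  1.1 -0.1 -0.8 -0.1 -0.1  0.6
  0.   0.   0.   0. ]
[[ 0. -1. -0.]
 [ 1.  0. -0.]
 [ 0. -0.  1.]]
[[ 0. -1.  0.]
 [ 1.  0. -0.]
 [ 0.  0.  1.]]
```

```bash
cat >> k.py <<'E'
k=np.load("k.npy")
lo=np.array([-2.63,-.92,.06,-1.3,0,-3.02]);hi=np.array([2.63,2.1,2.66,4.44,2.69,3.02])
def ik(g,a,flip,q0):
    Rt=toolR(a)@Rz(np.pi*flip);pt=O+S@np.array(g,float)
    def f(q):
        p,R=fk(q,k);R=R@Rz(np.pi/2)
        return np.r_[(p-pt)/100,Ro.from_matrix(Rt.T@R).as_rotvec()]
    return least_squares(f,np.clip(q0,lo+.01,hi-.01),bounds=(lo,hi))
E
python3 - <<'E'
from k import *
for a in(.2,.5,.65,.95,1.1,1.25):
  for flip in(0,1):
    for q4,q6s in((0,(-1.7,1.5)),(3.14,(1.5,-1.7))):
      q0=[0,.1,2.4,q4,.4,q6s[flip]];o=[]
      for g in([-128,10,15],[-60,10,15],[-70,10,100],[-20,10,104],[40,10,100],[93,10,62]):
        s=ik(g,a,flip,q0);q0=s.x;o.append((round(s.cost,4),s.x.round(2).tolist()))
      if max(c for c,_ in o)<.02:print(a,flip,q4,*o,sep="\n   ")
      else: print(a,flip,q4,[c for c,_ in o])
E
```

```text
0.2
   0
   0
   (np.float64(0.0), [-0.08, 0.32, 2.25, 0.12, 0.38, -1.9])
   (np.float64(0.0), [-0.04, 0.39, 2.12, 0.09, 0.44, -1.84])
   (np.float64(0.0), [-0.05, 0.23, 2.09, 0.07, 0.63, -1.81])
   (np.float64(0.0), [-0.03, 0.29, 1.99, 0.06, 0.67, -1.79])
   (np.float64(0.0), [-0.01, 0.37, 1.87, 0.05, 0.71, -1.76])
   (np.float64(0.0), [0.0, 0.49, 1.77, 0.05, 0.68, -1.75])
0.2 0 3.14 [np.float64(0.0244), np.float64(0.0323), np.float64(0.0752), np.float64(0.0845), np.float64(0.0921), np.float64(0.0823)]
0.2
   1
   0
   (np.float64(0.0), [-0.08, 0.32, 2.25, 0.12, 0.38, 1.24])
   (np.float64(0.0), [-0.04, 0.39, 2.12, 0.09, 0.44, 1.3])
   (np.float64(0.0), [-0.05, 0.23, 2.09, 0.07, 0.63, 1.33])
   (np.float64(0.0), [-0.03, 0.29, 1.99, 0.06, 0.67, 1.35])
   (np.float64(0.0), [-0.01, 0.37, 1.87, 0.05, 0.71, 1.38])
   (np.float64(0.0), [0.0, 0.49, 1.77, 0.05, 0.68, 1.39])
0.2
   1
   3.14
   (np.float64(0.0), [-0.08, 0.32, 2.25, 0.12, 0.38, 1.24])
   (np.float64(0.0), [-0.04, 0.39, 2.12, 0.09, 0.44, 1.3])
   (np.float64(0.0), [-0.05, 0.23, 2.09, 0.07, 0.63, 1.33])
   (np.float64(0.0), [-0
[... 6043 characters left out ...]
1.94, -2.21])
   (np.float64(0.0), [-0.34, 1.2, 2.59, 2.66, 1.83, -1.87])
   (np.float64(0.002), [-0.47, 0.91, 2.66, 2.5, 1.6, -1.81])
   (np.float64(0.0), [-0.26, 0.81, 2.61, 2.76, 1.5, -1.68])
   (np.float64(0.0), [-0.17, 0.76, 2.49, 2.83, 1.36, -1.61])
   (np.float64(0.0), [-0.12, 0.84, 2.38, 2.88, 1.33, -1.59])
1.25
   1
   3.14
   (np.float64(0.0001), [-0.61, 1.4, 2.66, 2.35, 1.94, -2.21])
   (np.float64(0.0), [-0.34, 1.2, 2.59, 2.66, 1.83, -1.87])
   (np.float64(0.002), [-0.47, 0.91, 2.66, 2.5, 1.6, -1.81])
   (np.float64(0.0), [-0.26, 0.81, 2.61, 2.76, 1.5, -1.68])
   (np.float64(0.0), [-0.17, 0.76, 2.49, 2.83, 1.36, -1.61])
   (np.float64(0.0), [-0.12, 0.84, 2.38, 2.88, 1.33, -1.59])
```

```bash
cat >> h.py <<'E'
def rows(gs):  # gs: (goal,a,spin)
    p,R=state()
    for g,a,sp in gs:
        Rt=toolR(a)@Ro.from_euler("z",sp).as_matrix()
        rv=Ro.from_matrix(R.T@Rt).as_rotvec(); d=R.T@(O+S@np.array(g,float)-p)/1000
        print(g,a,sp,rv.round(4).tolist()+d.round(4).tolist())
E
python3 - <<'E'
from h import *
g=[-150,10,190]
rows([(g,.2,0),(g,.2,.9)])
E
```

```text
t 2.85 S-pos [-137.37   22.11  106.32] F(S) [ 0.84 -0.22 -0.74] open 0.469 q [-0.14  0.04  2.49  1.21  0.15 -3.02]
[-150, 10, 190] 0.2 0 [-0.0124, 0.374, -0.004, -0.0349, -0.013, -0.077]
[-150, 10, 190] 0.2 0.9 [0.1566, 0.3538, 0.8852, -0.0349, -0.013, -0.077]
```

move_arm --pt "-0.0124 0.374 -0.004 -0.0349 -0.013 -0.077 0.04" --pt "-0.0124 0.374 -0.004 -0.0349 -0.013 -0.077 0.04" --pt "-0.0124 0.374 -0.004 -0.0349 -0.013 -0.077 0.04" --pt "0.1566 0.3538 0.8852 -0.0349 -0.013 -0.077 0.04" --pt "0.1566 0.3538 0.8852 -0.0349 -0.013 -0.077 0.04" --pt "0.1566 0.3538 0.8852 -0.0349 -0.013 -0.077 0.04" --pt "0.1566 0.3538 0.8852 -0.0349 -0.013 -0.077 0.04" --pt "0.1566 0.3538 0.8852 -0.0349 -0.013 -0.077 0.04"

```text
clock: 3.85
eef_pos: [446.8, -24.0, 191.6]
tcp_rot: [2.982, 0.138, 2.408]
contact_force: [0.5, 0.4, -0.1]
opening: 0.467
grasp_force: 0.0
```

Run:
```python
from h import *
g=[-150,10,190]
rows([(g,.2,2.4)])
```

```text
t 3.85 S-pos [-150.28    7.89  191.58] F(S) [ 0.59  0.35 -0.11] open 0.467 q [-0.1  -0.05  2.15  0.06  0.84 -0.98]
[-150, 10, 190] 0.2 2.4 [0.0119, 0.0035, 1.5295, 0.0017, 0.0013, 0.0016]
```

move_arm --pt "0 0 1.52 0 0 0 0.04" --pt "0 0 1.52 0 0 0 0.04" --pt "0 0 1.52 0 0 0 0.04" --pt "0 0 1.52 0 0 0 0.04" --pt "0 0 1.52 0 0 0 0.04" --pt "0 0 1.52 0 0 0 0.04" --pt "0 0 1.52 0 0 0 0.04" --pt "0 0 1.52 0 0 0 0.04"

```text
clock: 4.85
eef_pos: [446.9, -24.1, 191.4]
tcp_rot: [2.99, -0.149, 0.93]
contact_force: [-0.1, 0.6, -0.0]
opening: 0.47
grasp_force: 0.0
```

Run:
```python
from h import *
rows([([-150,10,190],.2,np.pi),([-140,10,120],.4,np.pi)])
```

```text
t 4.85 S-pos [-150.28    7.79  191.43] F(S) [-0.    0.6  -0.03] open 0.47 q [-0.1  -0.05  2.15  0.06  0.83  0.52]
[-150, 10, 190] 0.2 3.141592653589793 [0.0079, -0.0099, 0.7706, 0.0015, -0.0016, 0.0015]
[-140, 10, 120] 0.4 3.141592653589793 [-0.0692, 0.1801, 0.7686, -0.0018, -0.0052, 0.072]
```

move_arm --pt "0.0079 -0.0099 0.7706 0.0015 -0.0016 0.0015 0.04" --pt "0.0079 -0.0099 0.7706 0.0015 -0.0016 0.0015 0.04" --pt "0.0079 -0.0099 0.7706 0.0015 -0.0016 0.0015 0.04" --pt "0.0079 -0.0099 0.7706 0.0015 -0.0016 0.0015 0.04" --pt "-0.0692 0.1801 0.7686 -0.0018 -0.0052 0.072 0.04" --pt "-0.0692 0.1801 0.7686 -0.0018 -0.0052 0.072 0.04" --pt "-0.0692 0.1801 0.7686 -0.0018 -0.0052 0.072 0.04"

```text
clock: 5.72
eef_pos: [453.8, -19.1, 117.5]
tcp_rot: [-3.139, -0.395, 0.153]
contact_force: [0.9, 0.1, 0.8]
opening: 0.472
grasp_force: 0.0
```

Run:
```python
from h import *
rows([([-140,10,60],.75,np.pi)])
```

```text
t 5.72 S-pos [-142.68   11.66  117.48] F(S) [ 0.93 -0.06  0.79] open 0.472 q [-0.14  0.02  2.35  0.29  0.41  1.03]
[-140, 10, 60] 0.75 3.141592653589793 [-0.005, 0.3553, 0.0037, -0.0196, 0.0018, 0.0541]
```

move_arm --pt "-0.005 0.3553 0.0037 -0.0196 0.0018 0.0541 0.04" --pt "-0.005 0.3553 0.0037 -0.0196 0.0018 0.0541 0.04" --pt "-0.005 0.3553 0.0037 -0.0196 0.0018 0.0541 0.04" --pt "-0.005 0.3553 0.0037 -0.0196 0.0018 0.0541 0.04" --pt "-0.005 0.3553 0.0037 -0.0196 0.0018 0.0541 0.04" --pt "-0.005 0.3553 0.0037 -0.0196 0.0018 0.0541 0.04" --pt "-0.005 0.3553 0.0037 -0.0196 0.0018 0.0541 0.04" --pt "-0.005 0.3553 0.0037 -0.0196 0.0018 0.0541 0.04"

```text
clock: 6.72
eef_pos: [468.9, 8.2, 71.1]
tcp_rot: [-3.035, -0.743, 0.13]
contact_force: [0.2, 1.0, 0.1]
opening: 0.465
grasp_force: 0.0
```

Run:
```python
from h import *
rows([([-132,10,16],.75,np.pi)])
```

```text
t 6.72 S-pos [-123.76   36.45   71.14] F(S) [0.37 0.92 0.08] open 0.465 q [-0.29  0.28  2.59  2.34  0.54 -1.17]
[-132, 10, 16] 0.75 3.141592653589793 [-0.0946, 0.006, -0.0138, -0.043, 0.0302, 0.0323]
```

Run:
```python
from h import *
rows([([-136,10,62],.75,np.pi),([-132,10,16],.75,np.pi)])
```

```text
t 6.72 S-pos [-123.76   36.45   71.14] F(S) [0.37 0.92 0.08] open 0.465 q [-0.29  0.28  2.59  2.34  0.54 -1.17]
[-136, 10, 62] 0.75 3.141592653589793 [-0.0946, 0.006, -0.0138, -0.0148, 0.0264, -0.0041]
[-132, 10, 16] 0.75 3.141592653589793 [-0.0946, 0.006, -0.0138, -0.043, 0.0302, 0.0323]
```

move_arm --pt "-0.0946 0.006 -0.0138 -0.014 0.0275 0.0005 0.04" --pt "-0.0946 0.006 -0.0138 -0.014 0.0275 0.0005 0.04" --pt "-0.0946 0.006 -0.0138 -0.014 0.0275 0.0005 0.04" --pt "-0.0946 0.006 -0.0138 -0.014 0.0275 0.0005 0.04" --pt "-0.0946 0.006 -0.0138 -0.014 0.0275 0.0005 0.04"

```text
clock: 7.35
eef_pos: [460.0, -19.0, 56.5]
tcp_rot: [-3.137, -0.74, 0.144]
contact_force: [-0.7, -0.7, -0.8]
opening: 0.471
grasp_force: 0.0
```

Run:
```python
from h import *
rows([([-132,10,16],.75,np.pi)])
```

```text
t 7.35 S-pos [-136.49   10.83   56.5 ] F(S) [-0.74 -0.55 -0.8 ] open 0.471 q [-0.28  0.33  2.63  2.6   0.58 -1.43]
[-132, 10, 16] 0.75 3.141592653589793 [-0.002, 0.0098, -0.0026, -0.024, 0.001, 0.0329]
```

move_arm --pt "-0.002 0.0098 -0.0026 -0.012 0.0005 0.0165 0.04" --pt "-0.002 0.0098 -0.0026 -0.024 0.001 0.0329 0.04" --pt "-0.002 0.0098 -0.0026 -0.024 0.001 0.0329 0.04" --pt "-0.002 0.0098 -0.0026 -0.024 0.001 0.0329 0.04"

```text
clock: 7.85
eef_pos: [463.6, -19.3, 15.6]
tcp_rot: [-3.141, -0.748, 0.147]
contact_force: [-0.7, 0.2, 0.1]
opening: 0.467
grasp_force: 0.0
```

Run:
```python
from h import *
rows([([-50,10,16],.75,np.pi)])
r,P=cloud("side");cv2.imwrite("pics/d.png",cv2.resize(r[140:270,210:370],(800,650))[:600,:,::-1])
```

```text
t 7.85 S-pos [-133.     10.06   15.59] F(S) [-0.69  0.25  0.07] open 0.467 q [-0.27  0.52  2.64  2.73  0.76 -1.58]
[-50, 10, 16] 0.75 3.141592653589793 [0.0002, 0.0019, -0.0009, 0.0611, -0.0, 0.0562]
```

View pics/d.png

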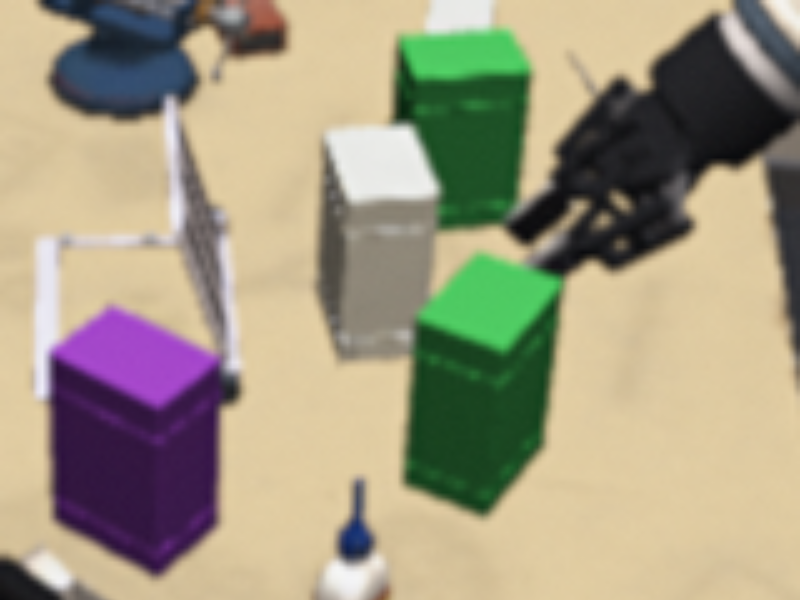

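move_arm --pt "0 0 0 0.0073 0 0.0068 0.04" --pt "0 0 0 0.011 0 0.0102 0.04" --pt "0 0 0 0.0124 0 0.0116 0.04" --pt "0 0 0 0.0139 0 0.013 0.04" --pt "0 0 0 0.0154 0 0.0143 0.04" --pt "0 0 0 0.0168 0 0.0157 0.04" --pt "0 0 0 0.0183 0 0.017 0.04" --pt "0 0 0 0.0198 0 0.0184 0.04"

```text
clock: 8.9
eef_pos: [490.4, -15.6, 15.1]
tcp_rot: [3.141, -0.748, 0.147]
contact_force: [-0.3, 0.9, -0.2]
opening: 0.47
grasp_force: 0.0
```

```bash
cat >> h.py <<'E'
def cast(z0=103,z1=117):
    r,P=cloud("top");Q=P.reshape(-1,3);p=(Q-O)@S
    C=r.reshape(-1,3).astype(int)
    m=(p[:,2]>z0)&(p[:,2]<z1)&(p[:,0]>-125)&(p[:,0]<20)&(abs(p[:,1])<60)&(C.min(1)>100)&(C.max(1)-C.min(1)<40)
    b=p[m];rr=cv2.minAreaRect(b[:,:2].astype(np.float32))
    print("top n",m.sum(),"rect",np.round(rr[0],1),np.round(rr[1],1),round(rr[2],2),"z",b[:,2].mean().round(1),b[:,2].std().round(2));return r
E
python3 - <<'E'
from h import *
rows([]);cast()
E
```

```text
t 8.9 S-pos [-105.93    9.77   15.14] F(S) [-0.15  0.91 -0.25] open 0.47 q [-0.23  0.51  2.58  2.75  0.71 -1.55]
top n 823 rect [-76.7   9. ] [49.3 70.1] 6.08 z 110.1 1.5
```

move_arm --pt "0 0 0 0.0015 0 0.0014 0.04" --pt "0 0 0 0.0029 0 0.0027 0.04" --pt "0 0 0 0.0044 0 0.0041 0.04" --pt "0 0 0 0.0059 0 0.0055 0.04" --pt "0 0 0 0.0073 0 0.0068 0.04" --pt "0 0 0 0.0088 0 0.0082 0.04" --pt "0 0 0 0.0102 0 0.0095 0.04" --pt "0 0 0 0.0117 0 0.0109 0.04"

```text
clock: 9.95
eef_pos: [506.3, -13.2, 15.2]
tcp_rot: [3.141, -0.748, 0.147]
contact_force: [0.3, 0.0, 0.6]
opening: 0.468
grasp_force: 0.0
```

Run:
```python
from h import *
rows([]);cast()
```

```text
t 9.95 S-pos [-89.88   9.78  15.17] F(S) [ 0.31 -0.01  0.59] open 0.468 q [-0.2   0.51  2.55  2.76  0.68 -1.53]
top n 823 rect [-76.6   9.1] [49.6 70. ] 5.91 z 110.2 1.44
```

Run:
```python
from h import *
r,P=cloud("wrist");r2,_=cloud("top")
cv2.imwrite("pics/e.png",np.hstack([cv2.resize(r,(440,330)),cv2.resize(r2[150:260,200:320],(360,330))])[:,:,::-1])
```

```text
(no output)
```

View pics/e.png

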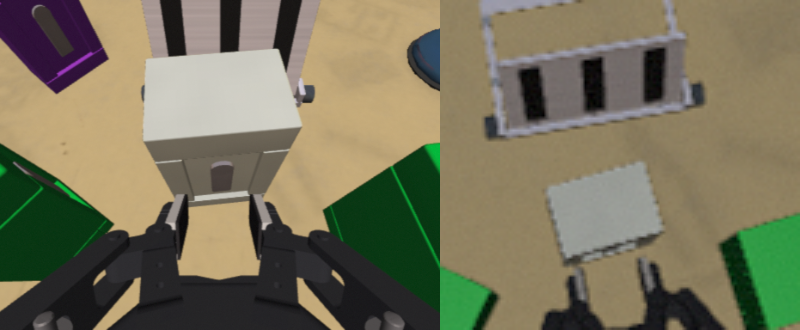

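The wrist view shows both fingertips (180,215) and (260,215) just short of the foot band (220,198), lined up with the side strips. I'll continue slowly.

move_arm --pt "0 0 0 0.0015 0 0.0014 0.04" --pt "0 0 0 0.0029 0 0.0027 0.04" --pt "0 0 0 0.0044 0 0.0041 0.04" --pt "0 0 0 0.0059 0 0.0055 0.04" --pt "0 0 0 0.0073 0 0.0068 0.04" --pt "0 0 0 0.0088 0 0.0082 0.04" --pt "0 0 0 0.0102 0 0.0095 0.04" --pt "0 0 0 0.0117 0 0.0109 0.04"

```text
clock: 11.1
eef_pos: [522.1, -10.9, 15.1]
tcp_rot: [3.141, -0.748, 0.147]
contact_force: [-1.8, 0.4, 0.5]
opening: 0.469
grasp_force: 0.9
```

Run:
```python
from h import *
rows([]);cast()
```

```text
t 11.1 S-pos [-73.9    9.76  15.1 ] F(S) [-1.75  0.7   0.48] open 0.469 q [-0.18  0.51  2.52  2.77  0.65 -1.51]
top n 817 rect [-68.    6.7] [49.5 69.9] 1.05 z 110.2 1.53
```

Run:
```python
from h import *
r,P=cloud("wrist");p=(P-O)@S
C=r.astype(int)
m=(C.max(2)<120)&(p[...,2]<80)&(abs(p[...,1]-8)<50)&(p[...,0]<-75)&(p[...,0]>-150)
b=p[m];i=np.argsort(-b[:,0])[:400:40];print(b[i].round(1))
i=np.argsort(b[:,2])[:400:40];print(b[i].round(1))
```

```text
[[-85.7  54.1   1.4]
 [-88.5 -12.2  50. ]
 [-88.6  14.1  74.5]
 [-88.6   2.2  78.2]
 [-88.7 -12.   36.2]
 [-88.7  -7.2  21.7]
 [-88.8  -1.9  79.6]
 [-88.8  -0.1  78.6]
 [-88.8  -7.8  68.7]
 [-88.8  -8.4  42.3]]
[[-126.8  -20.     0.3]
 [ -93.     0.     4.4]
 [ -93.3   28.7    5.9]
 [ -93.    -9.6    7.3]
 [ -93.5   15.4    9.1]
 [ -93.1   19.4   10.6]
 [ -93.5   25.4   12.1]
 [ -93.3   22.    13.8]
 [ -92.9  -11.6   14.9]
 [ -89.3   27.    19.2]]
```

Run:
```python
from h import *
r,P=cloud("wrist");p=(P-O)@S
v,u=np.mgrid[:384,:512]
m=(v>215)&(v<320)&(u>160)&(u<335)&(p[...,0]<-95)&(p[...,2]>8)
b=p[m]
for lo in range(-35,60,8):
    k=b[(b[:,1]>=lo)&(b[:,1]<lo+8)]
    if len(k)>3: j=k[:,0].argmax();l=k[:,2].argmin();print(lo,len(k),"foremost",k[j].round(1),"lowest",k[l].round(1))
```

```text
-27 419 foremost [-99.1 -23.   52.5] lowest [-99.1 -23.   52.5]
-19 1905 foremost [-95.  -14.3  55.3] lowest [-109.2  -11.1   39.5]
-11 889 foremost [-96.3 -11.   55.8] lowest [-110.4  -11.    39.7]
21 840 foremost [-95.3  29.   50.9] lowest [-109.3   28.9   39.7]
29 2222 foremost [-95.3  34.5  54.6] lowest [-107.6   29.    39.5]
37 795 foremost [-99.1  39.3  52.5] lowest [-99.1  39.3  52.5]
45 59 foremost [-122.7   45.    79.8] lowest [-123.1   48.1   77.6]
```

Run:
```python
from h import *
r,P=cloud("wrist");p=(P-O)@S;np.savez("pics/w",r=r,p=p)
cv2.imwrite("pics/f.png",cv2.resize(r[180:330,150:350],(800,600))[:,:,::-1])
for v in range(200,300,8): print(v,p[v,208].round(0),p[v,200].round(0),r[v,208])
```

```text
200 [-94.  29.  88.] [-93.  33.  87.] [102  96  82]
208 [-94.  31.  77.] [-94.  34.  78.] [101  94  80]
216 [-94.  32.  68.] [-94.  36.  68.] [100  94  80]
224 [-94.  34.  54.] [-94.  38.  55.] [102  94  81]
232 [-100.   33.   59.] [-94.  41.  39.] [152 144 139]
240 [-106.   31.   66.] [-106.   35.   66.] [148 141 136]
248 [-111.   30.   71.] [-111.   34.   72.] [47 44 44]
256 [-116.   29.   77.] [-115.   33.   76.] [23 19 22]
264 [-119.   29.   75.] [-119.   32.   76.] [19 17 18]
272 [-122.   29.   74.] [-124.   30.   87.] [32 28 27]
280 [-125.   29.   70.] [-127.   29.   90.] [37 34 35]
288 [-128.   30.   68.] [-131.   27.  101.] [38 35 36]
296 [-131.   30.   65.] [-134.   26.  104.] [45 42 43]
```

View pics/f.png

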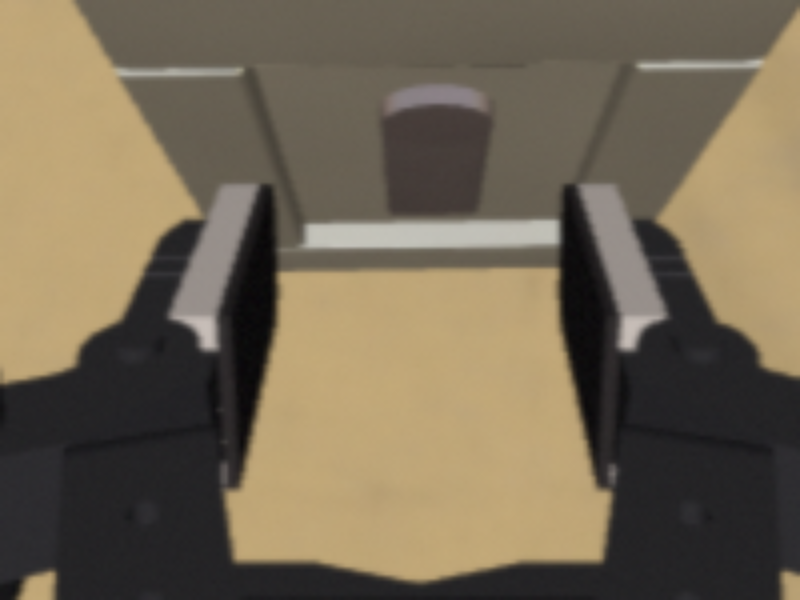

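The view shows pad ends (245,185) and (590,185) touching the side strips at about z=54. That is higher than the stated TCP implies, and too high for a safe upright push. I'll back off 10 mm and go lower.

move_arm --pt "0 0 0 -0.0036 0 -0.0034 0.04" --pt "0 0 0 -0.0073 0 -0.0068 0.04" --pt "0 0 0 -0.01 0 -0.0039 0.04" --pt "0 0 0 -0.0128 0 -0.0009 0.04" --pt "0 0 0 -0.0155 0 0.002 0.04" --pt "0 0 0 -0.0182 0 0.0049 0.04" --pt "0 0 0 -0.0182 0 0.0049 0.04"

```text
clock: 12.18
eef_pos: [511.9, -12.3, -1.4]
tcp_rot: [-3.141, -0.747, 0.147]
contact_force: [0.1, -0.4, 0.4]
opening: 0.468
grasp_force: 0.0
```

```bash
cat >> h.py <<'E'
def tips():
    r,P=cloud("wrist");p=(P-O)@S
    v,u=np.mgrid[:384,:512]
    for a,b in((195,220),(285,315)):
        q=p[215:320,a:b].reshape(-1,3);q=q[(q[:,2]>3)]
        t=q@np.array([np.sin(.75),0,-np.cos(.75)])  # along tool axis
        g=P[215:320,a:b];C=r[215:320,a:b].reshape(-1,3).astype(int)
        print("lowest non-table",q[q[:,2].argmin()].round(1),np.percentile(q[:,0],[1,99]).round(1))
    return r,p
E
python3 - <<'E'
from h import *
rows([]);cast();r,p=tips()
for v in range(216,260,6): print(v,p[v,208].round(0),r[v,208],p[v,300].round(0),r[v,300])
E
```

```text
t 12.18 S-pos [-84.21   9.88  -1.38] F(S) [ 0.02 -0.38  0.41] open 0.468 q [-0.2   0.57  2.54  2.79  0.72 -1.56]
top n 819 rect [-68.1   6.6] [49.7 69.9] 0.27 z 110.2 1.53
lowest non-table [-97.3  45.2   3.1] [-150.6  -93.5]
lowest non-table [-93.1 -16.9   3. ] [-150.6  -92.3]
216 [-94.  37.  23.] [104  97  83] [-93. -19.  20.] [112 105  92]
222 [-94.  39.  11.] [107 100  86] [-93. -21.   8.] [103  95  82]
228 [-107.   34.   39.] [157 149 144] [-107.  -15.   40.] [156 148 143]
234 [-111.   33.   44.] [157 150 145] [-111.  -14.   44.] [157 149 144]
240 [-116.   32.   49.] [154 147 142] [-116.  -13.   49.] [154 147 142]
246 [-120.   31.   55.] [72 67 67] [-120.  -12.   54.] [73 69 67]
252 [-124.   30.   58.] [32 29 30] [-124.  -11.   58.] [33 30 30]
258 [-127.   29.   60.] [16 16 16] [-126.  -11.   57.] [19 18 18]
```

move_arm --pt "0 0 0 -0.0044 0 0.0048 0.04" --pt "0 0 0 -0.0089 0 0.0095 0.04" --pt "0 0 0 -0.006 0 0.0122 0.04" --pt "0 0 0 -0.003 0 0.015 0.04" --pt "0 0 0 -0.0016 0 0.0163 0.04" --pt "0 0 0 -0.0001 0 0.0177 0.04" --pt "0 0 0 0.0013 0 0.019 0.04" --pt "0 0 0 0.0028 0 0.0204 0.04"

```text
clock: 13.28
eef_pos: [527.6, -10.0, -13.9]
tcp_rot: [3.142, -0.748, 0.147]
contact_force: [-4.5, -0.4, 2.6]
opening: 0.469
grasp_force: 2.0
```

Run:
```python
from h import *
rows([]);cast()
```

```text
t 13.28 S-pos [-68.38   9.82 -13.92] F(S) [-4.47  0.22  2.62] open 0.469 q [-0.18  0.61  2.51  2.81  0.73 -1.56]
top n 824 rect [-63.1   6.4] [69.9 49.8] 89.59 z 110.2 1.49
```

move_arm --pt "0 0 0 0.0015 0 0.0014 0.04" --pt "0 0 0 0.0029 0 0.0027 0.04" --pt "0 0 0 0.0044 0 0.0041 0.04" --pt "0 0 0 0.0059 0 0.0055 0.04" --pt "0 0 0 0.0073 0 0.0068 0.04" --pt "0 0 0 0.0088 0 0.0082 0.04" --pt "0 0 0 0.0102 0 0.0095 0.04" --pt "0 0 0 0.0117 0 0.0109 0.04"

```text
clock: 14.32
eef_pos: [543.8, -7.7, -13.9]
tcp_rot: [3.141, -0.748, 0.147]
contact_force: [-5.7, -0.4, 3.0]
opening: 0.47
grasp_force: 2.0
```

Run:
```python
from h import *
rows([]);cast()
```

```text
t 14.32 S-pos [-52.01   9.75 -13.93] F(S) [-5.65  0.43  3.05] open 0.47 q [-0.16  0.61  2.48  2.82  0.7  -1.55]
top n 810 rect [-46.6   6.1] [70.  49.9] 89.46 z 110.1 1.48
```

move_arm --pt "0 0 0 0.0015 0 0.0014 0.04" --pt "0 0 0 0.0029 0 0.0027 0.04" --pt "0 0 0 0.0044 0 0.0041 0.04" --pt "0 0 0 0.0059 0 0.0055 0.04" --pt "0 0 0 0.0073 0 0.0068 0.04" --pt "0 0 0 0.0088 0 0.0082 0.04" --pt "0 0 0 0.0102 0 0.0095 0.04" --pt "0 0 0 0.011 0 0.0102 0.04"

```text
clock: 15.38
eef_pos: [558.7, -5.5, -13.9]
tcp_rot: [3.141, -0.748, 0.147]
contact_force: [-3.6, -0.1, 2.4]
opening: 0.47
grasp_force: 1.8
```

Run:
```python
from h import *
rows([]);cast()
```

```text
t 15.38 S-pos [-36.91   9.68 -13.9 ] F(S) [-3.59  0.41  2.42] open 0.47 q [-0.15  0.61  2.45  2.82  0.67 -1.53]
top n 802 rect [-31.7   6.1] [70.  49.8] 89.81 z 110.1 1.48
```

move_arm --pt "0 0 0 0.0007 0 0.0007 0.04" --pt "0 0 0 0.0015 0 0.0014 0.04" --pt "0 0 0 0.0022 0 0.002 0.04" --pt "0 0 0 0.0029 0 0.0027 0.04" --pt "0 0 0 0.0033 0 0.0031 0.04" --pt "0 0 0 0.0037 0 0.0034 0.04"

```text
clock: 16.18
eef_pos: [563.5, -4.8, -13.9]
tcp_rot: [3.141, -0.748, 0.147]
contact_force: [-3.5, -1.3, 2.4]
opening: 0.467
grasp_force: 1.8
```

move_arm --pt "0 0 0 0.0003 0 0.0003 0.04" --pt "0 0 0 0.0006 0 0.0005 0.04"

```text
clock: 16.42
eef_pos: [564.3, -4.6, -13.9]
tcp_rot: [3.141, -0.748, 0.147]
contact_force: [-3.1, -0.4, 1.3]
opening: 0.466
grasp_force: 1.5
```

Run:
```python
from h import *
rows([]);cast()
```

```text
t 16.43 S-pos [-31.3   9.7 -13.9] F(S) [-3.08  0.01  1.26] open 0.466 q [-0.14  0.61  2.44  2.82  0.66 -1.53]
top n 802 rect [-25.9   6.2] [50.  69.8] 0.24 z 110.2 1.39
```

move_arm --pt "0 0 0 0.0002 0 0.0002 0.04" --pt "0 0 0 0.0004 0 0.0004 0.04" --pt "0 0 0 0.0006 0 0.0006 0.04"

```text
clock: 16.85
eef_pos: [565.1, -4.5, -13.9]
tcp_rot: [3.141, -0.748, 0.147]
contact_force: [-3.4, -0.4, 1.4]
opening: 0.468
grasp_force: 1.6
```

move_arm --pt "0 0 0 0.0002 0 0.0002 0.04" --pt "0 0 0 0.0004 0 0.0004 0.04"

```text
clock: 17.1
eef_pos: [565.6, -4.4, -13.9]
tcp_rot: [3.141, -0.748, 0.147]
contact_force: [-4.2, -1.3, 2.4]
opening: 0.469
grasp_force: 2.3
```

Run:
```python
from h import *
rows([]);cast()
```

```text
t 17.1 S-pos [-29.95   9.7  -13.91] F(S) [-4.3  -0.69  2.42] open 0.469 q [-0.14  0.61  2.44  2.82  0.65 -1.53]
top n 800 rect [-24.8   6.1] [50.  70.1] 0.25 z 110.1 1.5
```

move_arm --pt "0 0 0 0.0003 0 0.0003 0.04" --pt "0 0 0 0.0005 0 0.0004 0.04"

```text
clock: 17.4
eef_pos: [565.6, -4.4, -14.0]
tcp_rot: [-3.141, -0.747, 0.146]
contact_force: [-6.2, -1.1, 4.9]
opening: 0.47
grasp_force: 3.8
```

move_arm --pt "0 0 0 0.0003 0 0.0003 0.04" --pt "0 0 0 0.0003 0 0.0003 0.04"

```text
clock: 17.65
eef_pos: [565.6, -4.4, -14.1]
tcp_rot: [-3.141, -0.747, 0.146]
contact_force: [-8.6, -2.3, 6.5]
opening: 0.466
grasp_force: 4.6
```

Run:
```python
from h import *
rows([]);cast()
```

```text
t 17.65 S-pos [-29.89   9.77 -14.09] F(S) [-8.89 -1.03  6.55] open 0.466 q [-0.14  0.61  2.44  2.82  0.65 -1.52]
top n 801 rect [-24.7   6.2] [69.8 49.9] 89.64 z 110.2 1.51
```

Force climbs with no further travel, and the heel measures x=0.2 mm from the lip face, so the foot is flush. I'll release, back off and rise towards the cap.

move_arm --pt "0 0 0 -0.0007 0 -0.0007 0.04" --pt "0 0 0 -0.0022 0 -0.002 0.04" --pt "0 0 0 -0.0073 0 -0.0068 0.04" --pt "0 0 0 -0.0146 0 -0.0136 0.04" --pt "0 0 0 0.011 0 -0.041 0.04" --pt "0 0 0 0.0366 0 -0.0685 0.04" --pt "0 0 0 0.0366 0 -0.0685 0.04"

```text
clock: 18.58
eef_pos: [548.2, -7.4, 64.3]
tcp_rot: [3.139, -0.753, 0.149]
contact_force: [0.0, 0.3, 0.2]
opening: 0.467
grasp_force: 0.0
```

Run:
```python
from h import *
rows([]);cast()
r,P=cloud("side");p=(P-O)@S;t=S.T@(sensors.sense()["eef_pos"]-O)
C=r.astype(int);d=p-t
ax=np.array([np.sin(.75),0,-np.cos(.75)]);pe=np.array([np.cos(.75),0,np.sin(.75)])
al=d@ax;pp=d@pe
m=(abs(d[...,1])<60)&(C.max(2)<110)&(abs(pp)<70)&(al<10)&(al>-260)&(p[...,2]>15)
for lo in range(-220,0,10):
    k=m&(al>=lo)&(al<lo+10)
    if k.sum()>3: print(lo,k.sum(),"perp",np.percentile(pp[k],[2,98]).round(0),"y",np.percentile(d[...,1][k],[2,98]).round(0))
```

```text
t 18.57 S-pos [-47.59   9.32  64.26] F(S) [0.09 0.32 0.17] open 0.467 q [-0.16  0.35  2.47  2.66  0.46 -1.36]
top n 820 rect [-41.3   6.2] [69.9 82.9] 89.93 z 110.2 1.58
-220 17 perp [-19.   9.] y [20. 31.]
-210 109 perp [-25.  42.] y [-16.  38.]
-200 112 perp [-23.  41.] y [-2. 38.]
-190 101 perp [-21.  42.] y [ 0. 39.]
-180 110 perp [-22.  41.] y [ 2. 38.]
-170 77 perp [-20.  42.] y [ 7. 39.]
-160 50 perp [-3. 16.] y [-11.  41.]
-150 87 perp [-4. 22.] y [-28.  47.]
-140 83 perp [ 5. 24.] y [-54.  56.]
-130 71 perp [ 1. 23.] y [-56.  57.]
-120 94 perp [-5. 22.] y [-55.  60.]
-110 90 perp [-8. 22.] y [-49.  59.]
-100 72 perp [-7. 18.] y [-47.  56.]
-90 80 perp [-7. 18.] y [-47.  52.]
-80 50 perp [-5. 16.] y [-30.  35.]
-70 47 perp [-6. 14.] y [-24.  34.]
-60 46 perp [-7. 14.] y [-27.  35.]
-50 35 perp [-7. 11.] y [-25.  33.]
-40 10 perp [-8. 11.] y [-26.  26.]
```

```bash
cat >> h.py <<'E'
A=.95
def E2tcp(t,gap,s=88.,y=6.,w=11.5,L=42.5,C=(.2,8.)):
    n=np.array([-np.cos(t),np.sin(t)]);e=np.array([np.sin(t),np.cos(t)])
    E=np.array(C)+n*(50+w*abs(np.cos(A+t))+gap)+s*e
    E=E+L*np.array([np.sin(A),-np.cos(A)])
    return [E[0],y,E[1]]
def plan(gs,fresh=False,**kw): # gs list of (t,gap)
    st=state()
    if fresh: p,R=st
    else: z=np.load("cmd.npz");p,R=z["p"],z["R"]
    Rt=toolR(A)@np.diag([-1,-1,1.]);out=[]
    rv=Ro.from_matrix(R.T@Rt).as_rotvec()
    for t,g in gs:
        G=O+S@np.array(E2tcp(t,g,**kw));d=R.T@(G-p)/1000
        out.append(rv.round(4).tolist()+d.round(4).tolist()+[.04]);q=p+R@d.round(4)*1000
    print(str(out).replace("-0.0,","0,"));np.savez("cmd.npz",p=q,R=Rt)
E
python3 - <<'E'
from h import *
plan([(0,20)]*2+[(0,10)]*4,True)
E
```

```text
t 18.68 S-pos [-48.81   9.69  61.51] F(S) [ 0.1  -0.2  -0.44] open 0.472 q [-0.16  0.36  2.47  2.66  0.46 -1.36]
[[0.0011, 0.201, -0.0004, 0.0117, 0.0037, -0.0025, 0.04], [0.0011, 0.201, -0.0004, 0.0117, 0.0037, -0.0025, 0.04], [0.0011, 0.201, -0.0004, 0.019, 0.0037, 0.0043, 0.04], [0.0011, 0.201, -0.0004, 0.019, 0.0037, 0.0043, 0.04], [0.0011, 0.201, -0.0004, 0.019, 0.0037, 0.0043, 0.04], [0.0011, 0.201, -0.0004, 0.019, 0.0037, 0.0043, 0.04]]
```

move_arm --pt "0.0011 0.201 -0.0004 0.0117 0.0037 -0.0025 0.04" --pt "0.0011 0.201 -0.0004 0.0117 0.0037 -0.0025 0.04" --pt "0.0011 0.201 -0.0004 0.019 0.0037 0.0043 0.04" --pt "0.0011 0.201 -0.0004 0.019 0.0037 0.0043 0.04" --pt "0.0011 0.201 -0.0004 0.019 0.0037 0.0043 0.04" --pt "0.0011 0.201 -0.0004 0.019 0.0037 0.0043 0.04"

```text
clock: 19.42
eef_pos: [564.7, -8.2, 71.6]
tcp_rot: [3.141, -0.95, 0.149]
contact_force: [0.2, -0.6, -0.5]
opening: 0.464
grasp_force: 0.0
```

Run:
```python
from h import *
print("goal",E2tcp(0,10))
r,P=cloud("wrist");p=(P-O)@S
for v in range(190,260,5): print(v,p[v,208].round(0),r[v,208],p[v,300].round(0),r[v,300])
plan([(0,6),(0,4.5),(0,3),(0,2),(0,1),(0,0.),(0,0)])
```

```text
goal [np.float64(-31.919196575286264), 6.0, np.float64(71.27846869778494)]
190 [-40.  32. 112.] [209 208 199] [-40. -20. 112.] [213 212 202]
195 [-43.  31. 111.] [209 207 198] [-43. -20. 111.] [212 211 202]
200 [-47.  31. 112.] [209 208 199] [-47. -19. 113.] [213 212 202]
205 [-49.  31. 110.] [206 205 194] [-49. -19. 111.] [209 208 199]
210 [-50.  31. 107.] [119 110  95] [-50. -20. 107.] [119 111  96]
215 [-50.  32. 102.] [118 109  94] [-50. -21. 102.] [117 110  94]
220 [-50.  33.  96.] [117 109  92] [-50. -21.  96.] [114 107  91]
225 [-50.  34.  89.] [163 161 152] [-49. -22.  89.] [150 147 136]
230 [-64.  30. 109.] [179 172 166] [-63. -18. 109.] [179 171 166]
235 [-68.  29. 112.] [179 171 166] [-68. -17. 112.] [179 171 165]
240 [-73.  28. 116.] [176 168 162] [-72. -17. 115.] [176 167 162]
245 [-77.  27. 119.] [117 110 108] [-77. -16. 118.] [104  99  96]
250 [-80.  26. 121.] [41 38 39] [-80. -15. 120.] [39 36 37]
255 [-84.  26. 123.] [32 29 30] [-83. -15. 122.] [29 26 26]
t 19.48 S-pos [-31.45   6.14  71.54] F(S) [-0.5  -0.01  0.37] open 0.471 q [-0.21  0.51  2.54  2.76  0.86 -1.53]
[[0.0, 0.0, 0.0, 0.0023, 0, 0.0033, 0.04], [0.0, 0.0, 0.0, 0.0032, 0, 0.0045, 0.04], [0.0, 0.0, 0.0, 0.0041, 0, 0.0057, 0.04], [0.0, 0.0, 0.0, 0.0047, 0, 0.0066, 0.04], [0.0, 0.0, 0.0, 0.0052, 0, 0.0074, 0.04], [0.0, 0.0, 0.0, 0.0058, 0, 0.0082, 0.04], [0.0, 0.0, 0.0, 0.0058, 0, 0.0082, 0.04]]
```

Run:
```python
from h import *
plan([(0,6),(0,4.5),(0,3),(0,2),(0,1),(0,0.),(0,-1)],True,s=84.)
```

```text
t 19.48 S-pos [-31.45   6.14  71.54] F(S) [-0.5  -0.01  0.37] open 0.471 q [-0.21  0.51  2.54  2.76  0.86 -1.53]
[[-0.0003, 0.0003, 0.0003, -0.0014, 0.0001, 0.0054, 0.04], [-0.0003, 0.0003, 0.0003, -0.0005, 0.0001, 0.0066, 0.04], [-0.0003, 0.0003, 0.0003, 0.0003, 0.0001, 0.0078, 0.04], [-0.0003, 0.0003, 0.0003, 0.0009, 0.0001, 0.0086, 0.04], [-0.0003, 0.0003, 0.0003, 0.0015, 0.0001, 0.0094, 0.04], [-0.0003, 0.0003, 0.0003, 0.0021, 0.0001, 0.0102, 0.04], [-0.0003, 0.0003, 0.0003, 0.0027, 0.0001, 0.011, 0.04]]
```

move_arm --pt "0 0 0 -0.0014 0.0001 0.0054 0.04" --pt "0 0 0 -0.0005 0.0001 0.0066 0.04" --pt "0 0 0 0.0003 0.0001 0.0078 0.04" --pt "0 0 0 0.0009 0.0001 0.0086 0.04" --pt "0 0 0 0.0015 0.0001 0.0094 0.04" --pt "0 0 0 0.0021 0.0001 0.0102 0.04" --pt "0 0 0 0.0027 0.0001 0.011 0.04"

```text
clock: 20.35
eef_pos: [574.7, -6.9, 66.8]
tcp_rot: [-3.141, -0.949, 0.147]
contact_force: [-1.8, 0.3, 1.7]
opening: 0.468
grasp_force: 0.9
```

Run:
```python
from h import *
print(E2tcp(0,-1,s=84.))
plan([(.02*i,-1-.2*i) for i in range(1,9)],s=84.)
```

```text
[np.float64(-20.91919657528627), 6.0, np.float64(67.27846869778494)]
t 20.35 S-pos [-21.33   5.96  66.78] F(S) [-1.72  0.58  1.73] open 0.468 q [-0.2   0.53  2.52  2.77  0.86 -1.53]
[[0.0, 0.0, 0.0, 0.0021, 0.0, 0.0011, 0.04], [0.0, 0.0, 0.0, 0.0041, 0.0, 0.0022, 0.04], [0.0, 0.0, 0.0, 0.0062, 0.0, 0.0034, 0.04], [0.0, 0.0, 0.0, 0.0082, 0.0, 0.0046, 0.04], [0.0, 0.0, 0.0, 0.0102, 0.0, 0.0058, 0.04], [0.0, 0.0, 0.0, 0.0121, 0.0, 0.0071, 0.04], [0.0, 0.0, 0.0, 0.014, 0.0, 0.0084, 0.04], [0.0, 0.0, 0.0, 0.0159, 0.0, 0.0098, 0.04]]
```

move_arm --pt "0 0 0 0.0021 0 0.0011 0.04" --pt "0 0 0 0.0041 0 0.0022 0.04" --pt "0 0 0 0.0062 0 0.0034 0.04" --pt "0 0 0 0.0082 0 0.0046 0.04" --pt "0 0 0 0.0102 0 0.0058 0.04" --pt "0 0 0 0.0121 0 0.0071 0.04"

```text
clock: 21.1
eef_pos: [587.6, -5.0, 72.6]
tcp_rot: [-3.141, -0.949, 0.148]
contact_force: [-0.7, -0.5, 0.7]
opening: 0.47
grasp_force: 0.6
```

```bash
cat >> h.py <<'E'
def tilt():
    r,P=cloud("top");C=r.astype(int);p=(P-O)@S
    m=(p[...,0]>-60)&(p[...,0]<115)&(p[...,1]>-26)&(p[...,1]<38)&(p[...,2]>20)&(p[...,2]<130)&(C.min(2)>165)
    b=p[m];c=b.mean(0);w=np.linalg.svd(b-c,full_matrices=False)
    n=w[2][2]*np.sign(w[2][2][2]);print("top-face: n",m.sum(),"centre",c.round(1),"tilt",round(np.arctan2(n[0],n[2]),3),"sv",w[1].round(0));return r,p
E
python3 - <<'E'
from h import *
z=np.load("cmd.npz");t=.12;g=-1-.2*6
p=O+S@np.array(E2tcp(t,g,s=84.));np.savez("cmd.npz",p=p,R=z["R"]);r,q=tilt()
state()
side,_=cloud("side")
cv2.imwrite("pics/g.png",cv2.resize(side[140:270,210:370],(790,600))[:,:,::-1])
E
```

```text
h.py:63: RuntimeWarning: Mean of empty slice.
  b=p[m];c=b.mean(0);w=np.linalg.svd(b-c,full_matrices=False)
  ret = um.true_divide(
Traceback (most recent call last):
  File "h.py", line 64, in tilt
    n=w[2][2]*np.sign(w[2][2][2]);print("top-face: n",m.sum(),"centre",c.round(1),"tilt",round(np.arctan2(n[0],n[2]),3),"sv",w[1].round(0));return r,p
      ~~~~^^^
IndexError: index 2 is out of bounds for axis 0 with size 0
```

```bash
sed -i 's/C.min(2)>165/C.min(2)>120/' h.py
python3 - <<'E'
from h import *
r,q=tilt()
m=(q[...,1]>0)&(q[...,1]<12)&(q[...,2]>15)&(q[...,2]<135)&(q[...,0]>-60)&(q[...,0]<60)
b=q[m];i=np.argsort(b[:,0]);print(np.c_[b[i],r[m][i][:,1]][::6].round(0)[:,[0,2,3]].tolist())
plan([(.12+.02*i,-2.2-.1*i) for i in range(1,9)],s=84.)
E
```

```text
top-face: n 813 centre [ -6.5   5.9 108.9] tilt -0.427 sv [608. 528. 465.]
[[-49.0, 16.0, 97.0], [-47.0, 24.0, 116.0], [-45.0, 24.0, 150.0], [-44.0, 27.0, 132.0], [-43.0, 43.0, 67.0], [-42.0, 52.0, 54.0], [-40.0, 53.0, 58.0], [-39.0, 64.0, 59.0], [-38.0, 66.0, 55.0], [-37.0, 74.0, 69.0], [-35.0, 81.0, 90.0], [-34.0, 103.0, 91.0], [-33.0, 83.0, 97.0], [-33.0, 107.0, 92.0], [-32.0, 116.0, 80.0], [-30.0, 117.0, 153.0], [-28.0, 116.0, 159.0], [-26.0, 116.0, 157.0], [-23.0, 117.0, 154.0], [-21.0, 115.0, 154.0], [-19.0, 116.0, 156.0], [-17.0, 115.0, 155.0], [-15.0, 117.0, 157.0], [-12.0, 114.0, 157.0], [-10.0, 114.0, 155.0], [-8.0, 113.0, 157.0], [-5.0, 110.0, 159.0], [-4.0, 110.0, 156.0], [-1.0, 110.0, 159.0], [1.0, 113.0, 154.0], [4.0, 111.0, 154.0], [7.0, 110.0, 154.0], [8.0, 111.0, 155.0], [11.0, 110.0, 153.0], [13.0, 108.0, 156.0], [15.0, 107.0, 156.0], [18.0, 108.0, 136.0], [26.0, 85.0, 13.0], [27.0, 90.0, 3.0], [29.0, 89.0, 110.0], [30.0, 96.0, 3.0], [31.0, 99.0, 71.0], [32.0, 109.0, 94.0], [33.0, 108.0, 146.0], [36.0, 107.0, 153.0]]
t 21.2 S-pos [-8.07  5.89 72.67] F(S) [-2.01  0.09  0.1 ] open 0.471 q [-0.18  0.51  2.49  2.77  0.82 -1.51]
[[0.0, 0.0, 0.0, 0.0019, 0.0, 0.0012, 0.04], [0.0, 0.0, 0.0, 0.0037, 0.0, 0.0025, 0.04], [0.0, 0.0, 0.0, 0.0055, 0.0, 0.0039, 0.04], [0.0, 0.0, 0.0, 0.0073, 0, 0.0052, 0.04], [0.0, 0.0, 0.0, 0.0091, 0.0, 0.0066, 0.04], [0.0, 0.0, 0.0, 0.0108, 0, 0.0081, 0.04], [0.0, 0.0, 0.0, 0.0124, 0.0, 0.0096, 0.04], [0.0, 0.0, 0.0, 0.0141, 0, 0.0111, 0.04]]
```

move_arm --pt "0 0 0 0.0019 0 0.0012 0.04" --pt "0 0 0 0.0037 0 0.0025 0.04" --pt "0 0 0 0.0055 0 0.0039 0.04" --pt "0 0 0 0.0073 0 0.0052 0.04" --pt "0 0 0 0.0091 0 0.0066 0.04" --pt "0 0 0 0.0108 0 0.0081 0.04" --pt "0 0 0 0.0124 0 0.0096 0.04" --pt "0 0 0 0.0141 0 0.0111 0.04"

```text
clock: 22.2
eef_pos: [604.3, -2.5, 77.3]
tcp_rot: [-3.141, -0.948, 0.147]
contact_force: [-2.4, -1.1, 0.6]
opening: 0.465
grasp_force: 1.1
```

```bash
cat >> h.py <<'E'
def prof():
    r,P=cloud("top");q=(P-O)@S
    m=(q[...,1]>0)&(q[...,1]<12)&(q[...,2]>9)&(q[...,2]<135)&(q[...,0]>-70)&(q[...,0]<125)
    b=q[m];i=np.argsort(b[:,0]);print(np.c_[b[i],r[m][i][:,1]][::7].round(0)[:,[0,2,3]].astype(int).tolist())
E
python3 - <<'E'
from h import *
prof()
plan([(.28+.02*i,-3-.0*i) for i in range(1,9)],s=84.)
E
```

```text
[[-49, 20, 131], [-47, 28, 116], [-45, 30, 112], [-42, 32, 147], [-40, 31, 140], [-38, 45, 101], [-36, 54, 66], [-34, 62, 78], [-32, 59, 72], [-30, 65, 75], [-27, 77, 73], [-26, 78, 72], [-24, 81, 74], [-22, 87, 90], [-20, 86, 112], [-18, 101, 134], [-18, 105, 115], [-16, 109, 120], [-14, 113, 119], [-13, 120, 112], [-10, 120, 154], [-7, 121, 155], [-5, 119, 156], [-2, 117, 157], [1, 115, 153], [4, 114, 158], [6, 114, 156], [9, 113, 157], [12, 112, 155], [15, 110, 155], [17, 110, 154], [21, 108, 156], [23, 106, 152], [26, 107, 154], [29, 106, 156], [32, 102, 156], [35, 104, 111], [37, 108, 142], [40, 102, 145]]
t 22.25 S-pos [ 9.02  5.88 77.52] F(S) [-0.82 -0.6  -0.57] open 0.468 q [-0.16  0.49  2.46  2.78  0.77 -1.49]
[[0.0, 0.0, 0.0, 0.0016, 0, 0.0015, 0.04], [0.0, 0.0, 0.0, 0.0031, 0, 0.003, 0.04], [0.0, 0.0, 0.0, 0.0046, 0, 0.0045, 0.04], [0.0, 0.0, 0.0, 0.0061, 0, 0.0061, 0.04], [0.0, 0.0, 0.0, 0.0075, 0, 0.0077, 0.04], [0.0, 0.0, 0.0, 0.0089, 0, 0.0093, 0.04], [0.0, 0.0, 0.0, 0.0103, 0, 0.0109, 0.04], [0.0, 0.0, 0.0, 0.0116, 0, 0.0126, 0.04]]
```

move_arm --pt "0 0 0 0.0016 0 0.0015 0.04" --pt "0 0 0 0.0031 0 0.003 0.04" --pt "0 0 0 0.0046 0 0.0045 0.04" --pt "0 0 0 0.0061 0 0.0061 0.04" --pt "0 0 0 0.0075 0 0.0077 0.04" --pt "0 0 0 0.0089 0 0.0093 0.04" --pt "0 0 0 0.0103 0 0.0109 0.04" --pt "0 0 0 0.0116 0 0.0126 0.04"

```text
clock: 23.25
eef_pos: [621.5, 0.0, 79.6]
tcp_rot: [-3.141, -0.949, 0.148]
contact_force: [-1.9, 0.1, -0.5]
opening: 0.469
grasp_force: 0.7
```

Run:
```python
from h import *
prof()
plan([(.44+.02*i,-3-.0*i) for i in range(1,9)],s=84.)
```

```text
[[-42, 37, 105], [-39, 37, 143], [-37, 35, 147], [-34, 43, 147], [-31, 44, 131], [-29, 49, 87], [-27, 55, 87], [-25, 56, 89], [-24, 64, 118], [-22, 70, 90], [-19, 71, 89], [-17, 78, 96], [-15, 82, 89], [-13, 86, 85], [-11, 89, 100], [-8, 86, 122], [-6, 90, 142], [-4, 95, 148], [-2, 96, 131], [-2, 107, 138], [1, 109, 142], [3, 111, 143], [5, 114, 145], [7, 122, 150], [9, 121, 156], [11, 120, 157], [15, 117, 156], [18, 115, 154], [20, 112, 153], [23, 113, 154], [26, 112, 158], [29, 107, 155], [33, 106, 153], [35, 106, 155], [38, 104, 157], [41, 102, 154], [44, 101, 156], [47, 96, 155], [51, 95, 129], [53, 100, 144], [56, 97, 149]]
t 23.3 S-pos [26.41  5.87 79.83] F(S) [-1.    0.09  0.94] open 0.473 q [-0.15  0.49  2.43  2.78  0.74 -1.47]
[[0.0, 0.0, 0.0, 0.0013, 0.0, 0.0017, 0.04], [0.0, 0.0, 0.0, 0.0026, 0, 0.0035, 0.04], [0.0, 0.0, 0.0, 0.0038, 0, 0.0052, 0.04], [0.0, 0.0, 0.0, 0.0049, 0, 0.007, 0.04], [0.0, 0.0, 0.0, 0.0061, 0, 0.0089, 0.04], [0.0, 0.0, 0.0, 0.0072, 0, 0.0107, 0.04], [0.0, 0.0, 0.0, 0.0082, 0, 0.0125, 0.04], [0.0, 0.0, 0.0, 0.0092, 0.0, 0.0144, 0.04]]
```

move_arm --pt "0 0 0 0.0013 0 0.0017 0.04" --pt "0 0 0 0.0026 0 0.0035 0.04" --pt "0 0 0 0.0038 0 0.0052 0.04" --pt "0 0 0 0.0049 0 0.007 0.04" --pt "0 0 0 0.0061 0 0.0089 0.04" --pt "0 0 0 0.0072 0 0.0107 0.04" --pt "0 0 0 0.0082 0 0.0125 0.04" --pt "0 0 0 0.0092 0 0.0144 0.04"

```text
clock: 24.3
eef_pos: [638.5, 2.6, 78.9]
tcp_rot: [-3.141, -0.95, 0.148]
contact_force: [-1.9, -1.1, 2.2]
opening: 0.469
grasp_force: 1.3
```

Run:
```python
from h import *
prof()
plan([(.6+.02*i,-3-.0*i) for i in range(1,9)],s=84.)
```

```text
[[-24, 53, 149], [-22, 57, 103], [-20, 58, 95], [-17, 61, 104], [-14, 66, 99], [-12, 69, 96], [-10, 69, 96], [-8, 74, 96], [-6, 78, 95], [-3, 80, 97], [0, 84, 98], [2, 86, 98], [4, 86, 97], [6, 87, 99], [8, 90, 143], [11, 93, 159], [13, 95, 160], [15, 95, 104], [16, 104, 158], [19, 104, 155], [20, 107, 153], [22, 108, 154], [24, 115, 157], [27, 116, 154], [30, 113, 153], [32, 111, 158], [35, 110, 158], [38, 110, 154], [42, 104, 157], [45, 101, 155], [49, 98, 156], [52, 96, 154], [56, 94, 154], [59, 91, 155], [63, 86, 154], [66, 85, 151], [68, 87, 150], [71, 86, 146]]
t 24.35 S-pos [43.53  5.83 78.97] F(S) [-0.17  0.71  0.56] open 0.469 q [-0.13  0.5   2.39  2.79  0.71 -1.47]
[[0.0, 0.0, 0.0, 0.001, 0.0, 0.0019, 0.04], [0.0, 0.0, 0.0, 0.0019, 0, 0.0034, 0.04], [0.0, 0.0, 0.0, 0.0028, 0, 0.0049, 0.04], [0.0, 0.0, 0.0, 0.0037, 0.0, 0.0064, 0.04], [0.0, 0.0, 0.0, 0.0045, 0, 0.0079, 0.04], [0.0, 0.0, 0.0, 0.0054, 0.0, 0.0094, 0.04], [0.0, 0.0, 0.0, 0.0062, 0, 0.011, 0.04], [0.0, 0.0, 0.0, 0.0069, 0.0, 0.0125, 0.04]]
```

move_arm --pt "0 0 0 0.001 0 0.0019 0.04" --pt "0 0 0 0.0019 0 0.0034 0.04" --pt "0 0 0 0.0028 0 0.0049 0.04" --pt "0 0 0 0.0037 0 0.0064 0.04" --pt "0 0 0 0.0045 0 0.0079 0.04" --pt "0 0 0 0.0054 0 0.0094 0.04" --pt "0 0 0 0.0062 0 0.011 0.04" --pt "0 0 0 0.0069 0 0.0125 0.04"

```text
clock: 25.35
eef_pos: [652.3, 4.7, 77.0]
tcp_rot: [-3.141, -0.949, 0.148]
contact_force: [0.4, -1.0, 0.2]
opening: 0.468
grasp_force: 0.4
```

Run:
```python
from h import *
prof()
plan([(.76+.02*i,-3-.0*i) for i in range(1,9)],s=84.)
plan([(.92+.02*i,-3-.0*i) for i in range(1,9)],s=84.)
```

```text
[[-12, 62, 51], [-9, 61, 94], [-6, 67, 108], [-4, 67, 108], [-1, 70, 93], [1, 75, 115], [3, 76, 97], [5, 74, 126], [8, 76, 107], [10, 86, 97], [13, 79, 97], [15, 84, 98], [17, 82, 131], [20, 86, 134], [22, 87, 162], [24, 92, 158], [27, 89, 159], [29, 91, 115], [30, 104, 156], [32, 100, 156], [34, 104, 153], [37, 107, 154], [39, 105, 155], [41, 109, 157], [44, 111, 154], [47, 106, 143], [51, 102, 143], [55, 97, 141], [59, 93, 143], [62, 90, 142], [66, 85, 138], [71, 78, 142], [76, 71, 142], [78, 76, 148], [80, 77, 150]]
t 25.4 S-pos [57.44  5.9  77.07] F(S) [-0.42  0.18  0.56] open 0.467 q [-0.12  0.51  2.36  2.8   0.7  -1.46]
[[0.0, 0.0, 0.0, 0.0008, 0, 0.0016, 0.04], [0.0, 0.0, 0.0, 0.0015, 0, 0.0032, 0.04], [0.0, 0.0, 0.0, 0.0022, 0, 0.0048, 0.04], [0.0, 0.0, 0.0, 0.0029, 0.0, 0.0065, 0.04], [0.0, 0.0, 0.0, 0.0035, 0, 0.0081, 0.04], [0.0, 0.0, 0.0, 0.0041, 0, 0.0098, 0.04], [0.0, 0.0, 0.0, 0.0047, 0, 0.0114, 0.04], [0.0, 0.0, 0.0, 0.0052, 0.0, 0.0131, 0.04]]
t 25.4 S-pos [57.44  5.9  77.07] F(S) [-0.42  0.18  0.56] open 0.467 q [-0.12  0.51  2.36  2.8   0.7  -1.46]
[[0.0, 0.0, 0.0, 0.0006, 0, 0.0017, 0.04], [0.0, 0.0, 0.0, 0.001, 0.0, 0.0034, 0.04], [0.0, 0.0, 0.0, 0.0015, 0.0, 0.0051, 0.04], [0.0, 0.0, 0.0, 0.0019, 0.0, 0.0069, 0.04], [0.0, 0.0, 0.0, 0.0023, 0.0, 0.0086, 0.04], [0.0, 0.0, 0.0, 0.0027, 0.0, 0.0104, 0.04], [0.0, 0.0, 0.0, 0.003, 0.0, 0.0122, 0.04], [0.0, 0.0, 0.0, 0.0033, 0.0, 0.0139, 0.04]]
```

move_arm --pt "0 0 0 0.0008 0 0.0016 0.04" --pt "0 0 0 0.0015 0 0.0032 0.04" --pt "0 0 0 0.0022 0 0.0048 0.04" --pt "0 0 0 0.0029 0 0.0065 0.04" --pt "0 0 0 0.0035 0 0.0081 0.04" --pt "0 0 0 0.0041 0 0.0098 0.04" --pt "0 0 0 0.0047 0 0.0114 0.04" --pt "0 0 0 0.0052 0 0.0131 0.04"

```text
clock: 26.4
eef_pos: [665.9, 6.6, 73.6]
tcp_rot: [-3.141, -0.949, 0.148]
contact_force: [-1.0, 0.3, 0.7]
opening: 0.464
grasp_force: 0.3
```

move_arm --pt "0 0 0 0.0006 0 0.0017 0.04" --pt "0 0 0 0.001 0 0.0034 0.04" --pt "0 0 0 0.0015 0 0.0051 0.04" --pt "0 0 0 0.0019 0 0.0069 0.04" --pt "0 0 0 0.0023 0 0.0086 0.04" --pt "0 0 0 0.0027 0 0.0104 0.04" --pt "0 0 0 0.003 0 0.0122 0.04" --pt "0 0 0 0.0033 0 0.0139 0.04"

```text
clock: 27.4
eef_pos: [679.0, 8.6, 68.2]
tcp_rot: [-3.141, -0.949, 0.148]
contact_force: [0.1, -1.0, 0.0]
opening: 0.465
grasp_force: 0.2
```

Run:
```python
from h import *
prof()
plan([(1.08+.02*i,-3-.0*i) for i in range(1,9)],s=84.)
plan([(1.24+.02*i,-3+.1*i) for i in range(1,9)],s=84.)
```

```text
[[15, 69, 115], [18, 68, 132], [20, 70, 97], [24, 70, 97], [26, 73, 102], [28, 74, 97], [31, 73, 97], [33, 76, 97], [37, 77, 104], [40, 74, 124], [42, 75, 161], [45, 77, 160], [47, 78, 160], [50, 85, 150], [52, 82, 152], [55, 84, 152], [57, 86, 157], [59, 86, 155], [62, 87, 155], [64, 91, 154], [67, 88, 155], [69, 92, 161], [73, 86, 109], [81, 66, 92], [88, 50, 114], [93, 46, 149], [95, 47, 148]]
t 27.45 S-pos [84.31  5.88 68.17] F(S) [ 0.85 -0.03  0.14] open 0.464 q [-0.1   0.55  2.31  2.82  0.68 -1.46]
[[0.0, 0.0, 0.0, 0.0003, 0.0, 0.0018, 0.04], [0.0, 0.0, 0.0, 0.0005, 0.0, 0.0036, 0.04], [0.0, 0.0, 0.0, 0.0007, 0.0, 0.0054, 0.04], [0.0, 0.0, 0.0, 0.0009, 0.0, 0.0072, 0.04], [0.0, 0.0, 0.0, 0.001, 0.0, 0.0091, 0.04], [0.0, 0.0, 0.0, 0.0011, 0.0, 0.0109, 0.04], [0.0, 0.0, 0.0, 0.0011, 0.0, 0.0127, 0.04], [0.0, 0.0, 0.0, 0.0012, 0, 0.0145, 0.04]]
t 27.45 S-pos [84.31  5.88 68.17] F(S) [ 0.85 -0.03  0.14] open 0.464 q [-0.1   0.55  2.31  2.82  0.68 -1.46]
[[0.0, 0.0, 0.0, 0.0, 0.0, 0.0018, 0.04], [0.0, 0.0, 0.0, 0.0, 0.0, 0.0036, 0.04], [0.0, 0.0, 0.0, 0.0, 0.0, 0.0053, 0.04], [0.0, 0.0, 0.0, 0, 0.0, 0.0071, 0.04], [0.0, 0.0, 0.0, -0.0001, 0.0, 0.0089, 0.04], [0.0, 0.0, 0.0, -0.0002, 0.0, 0.0107, 0.04], [0.0, 0.0, 0.0, -0.0004, 0.0, 0.0125, 0.04], [0.0, 0.0, 0.0, -0.0006, 0.0, 0.0143, 0.04]]
```

move_arm --pt "0 0 0 0.0003 0 0.0018 0.04" --pt "0 0 0 0.0005 0 0.0036 0.04" --pt "0 0 0 0.0007 0 0.0054 0.04" --pt "0 0 0 0.0009 0 0.0072 0.04" --pt "0 0 0 0.001 0 0.0091 0.04" --pt "0 0 0 0.0011 0 0.0109 0.04" --pt "0 0 0 0.0011 0 0.0127 0.04" --pt "0 0 0 0.0012 0 0.0145 0.04"

```text
clock: 28.45
eef_pos: [691.3, 10.5, 60.7]
tcp_rot: [-3.141, -0.949, 0.148]
contact_force: [-0.1, -1.2, 0.5]
opening: 0.468
grasp_force: 0.1
```

move_arm --pt "0 0 0 0 0 0.0018 0.04" --pt "0 0 0 0 0 0.0036 0.04" --pt "0 0 0 0 0 0.0053 0.04" --pt "0 0 0 0 0 0.0071 0.04" --pt "0 0 0 -0.0001 0 0.0089 0.04" --pt "0 0 0 -0.0002 0 0.0107 0.04" --pt "0 0 0 -0.0004 0 0.0125 0.04" --pt "0 0 0 -0.0006 0 0.0143 0.04"

```text
clock: 29.45
eef_pos: [702.4, 12.1, 51.8]
tcp_rot: [-3.141, -0.949, 0.148]
contact_force: [-0.1, 1.1, 0.2]
opening: 0.468
grasp_force: 0.0
```

Run:
```python
from h import *
prof()
plan([(1.4+.02*i,-2.2+.2*i) for i in range(1,7)],s=84.)
```

```text
[[10, 134, 26], [14, 133, 33], [17, 130, 35], [19, 128, 30], [23, 126, 23], [40, 63, 117], [43, 61, 104], [45, 61, 97], [48, 61, 96], [51, 62, 98], [54, 65, 100], [57, 61, 111], [60, 62, 165], [63, 61, 162], [67, 59, 162], [69, 69, 131], [71, 68, 142], [74, 65, 157], [76, 68, 157], [80, 68, 157], [82, 66, 157], [85, 70, 158], [88, 69, 159], [92, 65, 166]]
t 29.5 S-pos [107.93   5.89  51.71] F(S) [-0.23  0.28 -0.42] open 0.462 q [-0.09  0.6   2.26  2.84  0.68 -1.47]
[[0.0, 0.0, 0.0, -0.0001, 0, 0.0017, 0.04], [0.0, 0.0, 0.0, -0.0003, 0.0, 0.0034, 0.04], [0.0, 0.0, 0.0, -0.0005, 0.0, 0.0052, 0.04], [0.0, 0.0, 0.0, -0.0007, 0.0, 0.0069, 0.04], [0.0, 0.0, 0.0, -0.001, 0.0, 0.0086, 0.04], [0.0, 0.0, 0.0, -0.0013, 0.0, 0.0104, 0.04]]
```

Run:
```python
from h import *
r,P=cloud("top");q=(P-O)@S
for y0 in(-26,33):
  m=(abs(q[...,1]-y0)<4)&(q[...,2]>9)&(q[...,2]<75)&(q[...,0]>-70)&(q[...,0]<125)
  b=q[m];i=np.argsort(b[:,0]);print(b[i][::6,[0,2]].round(0).astype(int).tolist())
side,_=cloud("side")
cv2.imwrite("pics/g.png",cv2.resize(side[140:270,210:370],(790,600))[:,:,::-1])
```

```text
[[82, 69], [87, 66], [91, 69]]
[[23, 61], [37, 61], [84, 69], [88, 70]]
```

View pics/g.png

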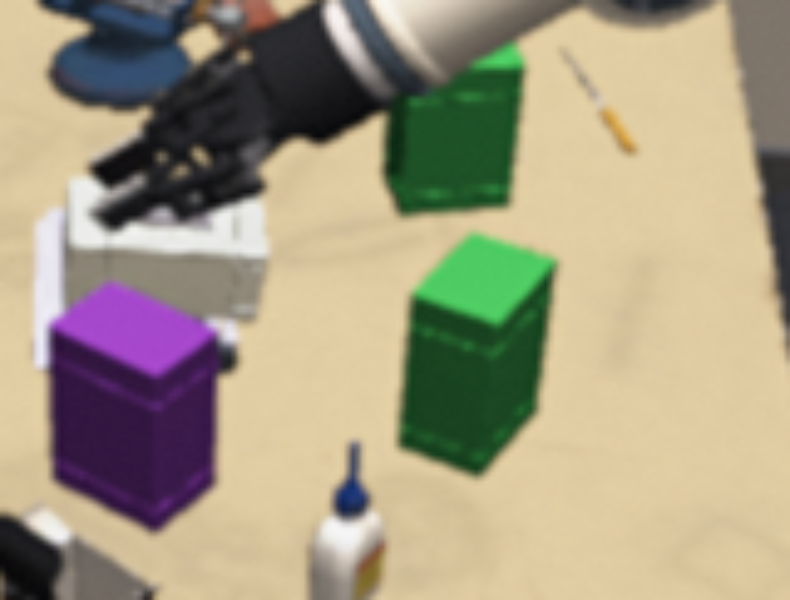

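The casting (165,240) is almost flat and the fingers hover over it. I'll lift clear and check that it settles level.

move_arm --pt "0 0 0 0.0163 0 -0.0116 0.04" --pt "0 0 0 0.049 0 -0.035 0.04" --pt "0 0 0 0.098 0 -0.07 0.04" --pt "0 0 0 0.07 0 -0.11 0.04" --pt "0 0 0 0.035 0 -0.155 0.04" --pt "0 0 0 0.0103 0 -0.192 0.04" --pt "0 0 0 0.0103 0 -0.192 0.04"

```text
clock: 30.48
eef_pos: [550.5, -10.2, 171.2]
tcp_rot: [-3.14, -0.947, 0.146]
contact_force: [0.8, -0.2, 0.2]
opening: 0.47
grasp_force: 0.0
```

```bash
cat > chk.py <<'E'
from h import *
state()
r,P=cloud("top");q=(P-O)@S;C=r.astype(int)
m=(q[...,2]>40)&(q[...,2]<75)&(q[...,0]>-40)&(q[...,0]<125)&(abs(q[...,1]-6)<45)&(C.min(2)>95)
b=q[m];rr=cv2.minAreaRect(b[:,:2].astype(np.float32));print("rect",np.round(rr,1).tolist() if 0 else rr)
k=abs(abs(b[:,1]-6)-28)<5
print("slope dz/dx",np.polyfit(b[k,0],b[k,2],1).round(4),"dz/dy",np.polyfit(b[k,1],b[k,2],1).round(4))
m=(abs(q[...,1]-6)>40)&(abs(q[...,1])<66)&(q[...,2]<40)&(q[...,0]>5)&(q[...,0]<112)&(C.min(2)>90)&(q[...,2]>4)
b=q[m];print("plate sides",len(b),np.percentile(b[:,2],[5,50,95]).round(1),np.polyfit(b[:,0],b[:,2],1).round(4))
cv2.imwrite("pics/h.png",cv2.resize(r[110:280,120:400],(800,486))[:,:,::-1])
E
python3 chk.py
```

```text
t 30.48 S-pos [-45.74   6.21 171.23] F(S) [ 0.79 -0.32  0.24] open 0.47 q [-0.23  0.13  2.53  2.5   0.52 -1.22]
rect ((42.39500045776367, 5.903888702392578), (70.086669921875, 110.3670883178711), 89.83666229248047)
slope dz/dx [-3.2000e-03  5.8311e+01] dz/dy [-3.20000e-03  5.81944e+01]
plate sides 619 [ 5.3  8.1 10.9] [-1.6000e-03  8.2033e+00]
```

View pics/h.png

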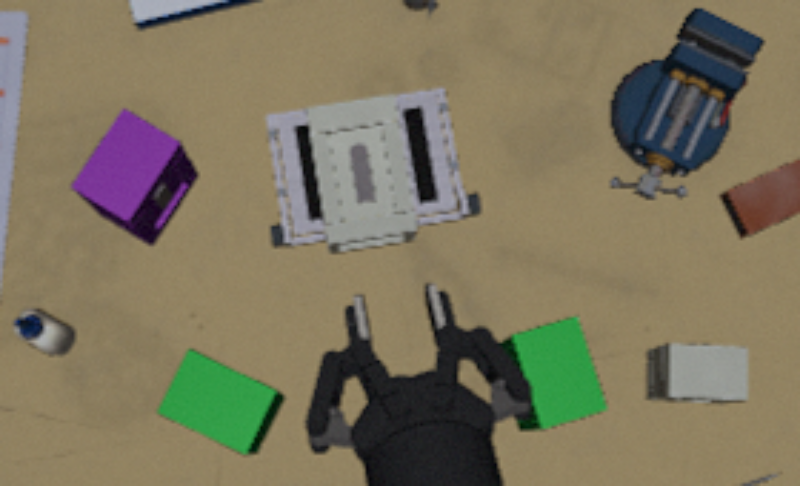

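The casting lies on its back (365,170) with front face level at z=58 and plate level at z=8. Its foot points towards the robot, and the short casting and bottle are still in place. The arm is clear, so I'm handing in.

```bash
python3 -c "
from h import *
print(order.sign_off())"
```

```text
the job is handed in; nothing more can be done
None
```

Job handed in at about 30.5 s: the tall casting lies on its back on the level plate with its hollow foot towards the robot, the highest push force I read was about 11 N, and the short casting and bottle were left where they stood.

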